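Hang the lift-off door back on the sample cabinet

TASK

The small sample cabinet has lost its door, which stands in the slotted wooden rest. Lift the door out, hang it standing well open on the cabinet's hinge by lowering both knuckles together, gently and fully home, over the two upright pins (their strip is screwed on through slots, so feel for exactly where they stand), then let go and swing the door shut against its rubber stops. Do not drop or force the door on the hinge, and do not disturb the wash bottle, the jug, the calculator or the marker.

Things in the scene. Friction and masses are not known exactly. Their poses are not given: they have to be found in the camera images.
- cabinet: Grey open-front metal cabinet holding moisture tins, 160 mm wide (y), 90 deep (x), 145 high, fixed. Origin: middle of its underside, on the table; x points to its back, so the front faces -x, at x = -45 mm; z up. A steel hinge strip on the jamb at the -y side of the front carries two upright pins on one axis, one above the other. Its place in y varies: see slot_middle.
- slot_middle (a point): Fixed point of the cabinet, axes as its own, at cabinet (-62, -62, 30) mm. The pin axis passes up to 12 mm either way along y from here (strip clamped hard in slots; not measured, feel for it), at this x. Pins: 8 mm thick, nearly square ends, 20 mm tall, on ledges 16 mm across and 7 mm thick with tops 30 and 100 mm above the table (tips 50 and 120); open space beside and ahead of them.
- stop (a point): Fixed point between the two 10 mm rubber stops (33 mm above and below it) at the +y side of the cabinet's front, on their ends; axes as the cabinet's. The shut door's leaf rests on them, parallel to the cabinet front.
- door: Loose metal door, 0.26 to 0.46 kg. Origin on the axis of its two knuckles, level with the leaf's bottom edge. Leaf: x -5 to 5, y 12 to 128, z 0 to 120 mm. Outside is -x, with a 15 mm knob standing 16 mm out at y 116, z 60. Hung home, the origin is on the pin axis 14 mm above the table. Shut, its axes match the cabinet's; it opens counter-clockwise seen from above and turns freely with a little play.
- knuckle_foot (a point): On the door's knuckle axis at the lower end of the lower knuckle, at z = 16 mm of the door; axes as the door's. Knuckles: open tubes 16 mm outside, 9.6 mm bore, 18 mm high, lower ends at z = 16 and 86 mm of the door. Hung home, this point is on the pin axis, 30 mm above the table.
- door_centre (a point): Middle of the door leaf, at y = 70, z = 60 mm of the door, axes as the door's. The bare top edge is 60 mm above it and can be pinched across the 10 mm thickness (x).
- rest: Fixed wooden block 60 mm (x) by 90 mm (y), 22 mm high, with a slot along y 14 mm wide and 14 mm deep, in which the door stands upright at the start, leaf centred over the block, knuckles towards the -y end. Origin: middle of its underside.
- wash_bottle: Bystander: white plastic wash bottle, 213 mm high; origin at the middle of its underside.
- beaker: Bystander: white plastic jug, 110 mm high; origin at the middle of its underside.
- calculator: Bystander: pocket calculator 125x78x17 mm; origin at the middle of its underside.
- marker: Bystander: felt marker 142 mm long; origin at the middle of its underside.

How it is judged:
By the outcome, as a careful person would: the job done as asked, in the order asked, and still so for the second after the job is handed in, with the robot touching nothing.
It also fails if it takes over 64 s, if anything falls off the work surface, if the arm or the gripper's body presses on something with over 40 N, if the wrist force passes 120 N, or if a joint passes its speed limit or range.

ROBOT

A 6-joint arm with a two-finger parallel gripper is mounted at the origin on the work surface; the furniture and walls round the work are solid. World frame = base frame: x ahead of the robot, y to its left, z up, the work surface at z = 0. Lengths are in mm, angles in rad, forces in N, time in s.
With the tool pointing down it reaches from about 350 to 975 mm from the base axis. Payload 7.1 kg.
Tool frame: the origin (TCP) lies at the very end of the fingers, on their centre line; the grasp point (between the pads) lies 19 mm behind it; z points along the fingers, x is the direction in which the jaws open and shut, and the axes are right-handed (so a half turn about z gives the same grasp; the last joint's range is limited). The gripper opens to 88 mm and grips with 3 to 60 N. Pads are 20 mm wide; open, the fingers measure 115 mm over their backs; the gripper's body (75 mm by 178 mm) begins 61 mm behind the grasp point.
Start: joints at [1.306, 0.423, 1.63, -0, 1.089, -0.019], TCP at [152.051, 606.206, 222.675] pointing down, gripper open.
Joint ranges: [-3, 3], [-0.9, 2.11], [0.09, 2.58], [-1.31, 4.45], [0.11, 2.69], [-2.54, 2.54]. Speed limits (rad/s): [2.39, 2.39, 3.01, 3.14, 3.14, 3.14].

INTERFACE

Orientations are given as a rotation vector (axis times angle).
In Python, from workcell import ctrl gives the robot as it stands. The module is installed in compiled form; this text tells all that it offers.
- The arm moves only by the tool move_arm, never from a script. Its argument "motion" is a list of rows, each a list of 2 entries, a list of its own where there are three numbers: the shift along the tool's x, y, z normalised to -1 to 1, where 1 is 150 mm, then the turn, a rotation vector about the tool's x, y, z normalised to -1 to 1, where 1 is 60 degrees. In form: [[[x, y, z], [rx, ry, rz]], ...]. A call has exactly 5 rows; each row is the pose to reach, as a shift and turn from the pose commanded when the call began, along the tool's axes at that moment; what a row does not reach only later rows make up. A row lasts 1/8 s, in which the tool goes at most 62.5 mm and 10.7 degrees, less where a joint would pass 70% of its speed; a pose out of reach is approached as far as the arm can. A call with a number of a shift or a turn outside -1 to 1 is refused whole. A call with a gripper value outside its range is refused whole. "gripper" is the opening, from 0 (shut) to 1 (fully open), set as the call begins (left out, the last holds). The fingers move at their own pace and stop on an object; the grip force is fixed at half the most. Time passes only in rows, so rows that repeat a pose let the fingers close, or fill a call up. It gives the time, the measured TCP pose, the force and the opening at its end, in the units of the state.
- ctrl.get_obs(): the state, without advancing time (a new reading comes with each control period).
- ctrl.get_image(name): name is "scene" or "top" or "wrist"; returns a dict with "pixels" (480x640x3 uint8, red, green, blue), "camera_matrix" (3x3 intrinsics, pixels), "D" ([k1, k2, p1, p2, k3] as OpenCV has them; the pictures are not rectified), "R" (3x3) and "t" (3): a world point X has camera coordinates R X + t; the wrist camera has in their place "mount" (4x4, takes a point from camera to tool coordinates, whose origin is the TCP and whose axes are the tool frame's). Camera axes: x right, y down, z forward; pixel columns grow to the right and rows downward; lengths in mm; the calibration is good to about 2 mm. A picture is of the moment at which its call begins: read the wrist's pose just before it. There is no depth.
- ctrl.close_job(): hands the job in, once; it reports no verdict.
Trained networks look in the newest picture that a camera, given by its name, has taken for a name from the list of things; names that differ only in an ending like _2 or _b are one class to them, and where a whole thing is asked for, a point or a joint stands for the part that bears it (a point fixed in the world has none). Each returns a list of dicts, best first, with "p" (0 to 1); they miss things now and then, are a little off and sometimes report something else, mostly with a low value. They report only what shows in the picture. A call takes as long as a camera call.
- ctrl.boxes_of(camera, name): "location" ([x, y, z] in mm, in world coordinates, good to about 4 mm: the middle of the surface that is visible of it).
- ctrl.regions_of(camera, name): "mask" (480x640 bool, what is visible of it).
- ctrl.pinpoint(camera, name): "location" ([x, y, z] in mm, in world coordinates, good to about 4 mm: a listed point, or the origin of a listed thing).
The state is a dict: "t": time; "qpos": joint angles; "qvel": joint speeds; "joint_torque": joint torques, N m; "ee_pos": TCP position; "orientation": TCP orientation; "ft_force": force on the tool from outside, world axes, zero at the start; "moment": the same for the moment, N m; "width": finger opening in mm.
Only numpy, scipy, OpenCV 4.12 (cv2) and the standard library are available. Lean on these libraries where they do the work, as an engineer would, in place of code of your own. Each camera call takes 0.05 s, during which the arm holds its last target.

## Working session

There is one attempt and no reset: what is moved stays moved. The work goes in short steps, Python scripts to look and compute and a tool call to move; the robot and the scene stay as the last step left them, time stands still between calls to the robot, and variables do not carry over. Pictures are saved under pics/ and viewed, and the job is handed in when it is done.

Besides the shell and the picture viewer there is one more tool, called after "Request:" in YAML: its name, and indented under it one key for each argument. move_arm: Moves the arm, as the interface text tells. Its arguments: {"type":"object","properties":{"motion":{"type":"array","items":{"type":"array"}},"gripper":{"type":"number"}},"required":["motion"]}

```bash
mkdir -p pics; ls; python3 - <<'E'
from workcell import ctrl
import cv2
o=ctrl.get_obs();print(o)
for c in ["scene","top","wrist"]:
    im=ctrl.get_image(c); cv2.imwrite(f"pics/a_{c}.png",im["pixels"][:,:,::-1])
    print(c,im.get("R"),im.get("t"),im.get("mount"))
    for n in ["cabinet","slot_middle","stop","door","knuckle_foot","door_centre","rest","wash_bottle","beaker","calculator","marker"]:
        r=ctrl.pinpoint(c,n); print(n,[( [round(v,1) for v in d["location"]],round(d["p"],2)) for d in r[:2]])
print(ctrl.get_obs()["t"])
E
```

```text
pics
{'t': 0.0, 'qpos': array([ 1.30601047e+00,  4.23827079e-01,  1.63063271e+00, -3.54370571e-06,
        1.08861307e+00, -1.89548554e-02]), 'qvel': array([-5.59184968e-04, -3.71590489e-04,  7.78730070e-05,  1.02054926e-04,
        4.02643090e-04,  2.04233810e-04]), 'joint_torque': array([-2.90247037e-03, -5.44613600e+01, -2.73660654e+01,  6.42358046e-02,
        2.29083037e-02, -1.31697775e-04]), 'ee_pos': array([151.91198457, 605.71298818, 221.93279805]), 'orientation': array([ 2.47633985e+00,  1.93177288e+00, -1.85656609e-03]), 'ft_force': array([0.16973367, 0.74482843, 0.37317732]), 'moment': array([ 0.01401359,  0.02210718, -0.00056458]), 'width': 87.61977232680927}
scene [[ 0.83403068 -0.55108569  0.02640818]
 [-0.22964791 -0.39028197 -0.8915951 ]
 [ 0.50165193  0.73755308 -0.45206281]] [-468.97072761  177.40292382  828.33089148] None
cabinet [([584.7, 57.9, -2.6], 0.74), ([527.3, -102.3, 8.1], 0.74)]
slot_middle [([519.2, -7.7, 33.1], 0.7)]
stop [([524.9, 105.1, 78.0], 0.79)]
door [([529.2, -102.1, 6.7], 0.9)]
knuckle_foot [([526.2, -105.4, 25.9], 0.61), ([457.0, -118.0, 67.3
[... 641 characters left out ...]
.2], 0.25)]
door_centre [([454.4, -114.4, 68.5], 0.85)]
rest [([464.7, -117.4, -1.1], 0.7)]
wash_bottle [([572.5, -299.1, -2.2], 0.65)]
beaker [([561.9, 256.7, 2.2], 0.97)]
calculator [([572.0, -179.7, 0.4], 0.89), ([561.6, 255.1, -1.7], 0.7)]
marker [([624.8, -371.5, 4.3], 0.91)]
wrist None None [[ 9.99999402e-01  5.73713537e-04  9.30640476e-04  7.70259333e-01]
 [-7.97805432e-04  9.64960640e-01  2.62393459e-01 -7.18554311e+01]
 [-7.47492749e-04 -2.62394045e-01  9.64960521e-01 -1.63193456e+02]
 [ 0.00000000e+00  0.00000000e+00  0.00000000e+00  1.00000000e+00]]
cabinet []
slot_middle []
stop []
door []
knuckle_foot []
door_centre []
rest []
wash_bottle []
beaker []
calculator []
marker []
1.8
```

View pics/a_scene.png

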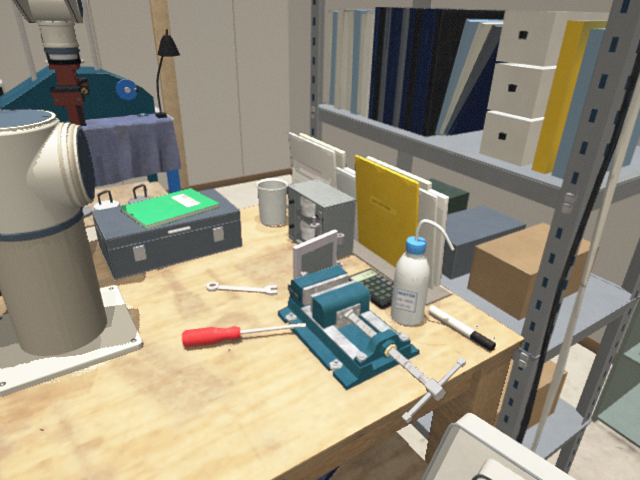

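View pics/a_top.png

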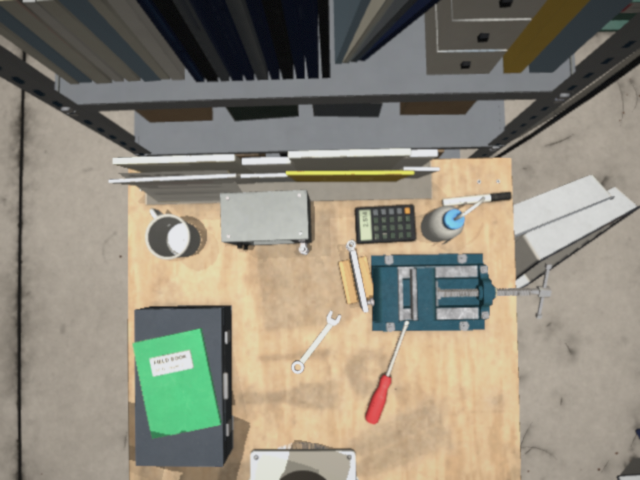

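```bash
cat > h.py <<'E'
import numpy as np, json, os, cv2
from scipy.spatial.transform import Rotation as Ro
F='cmd.json'
def load():
    if os.path.exists(F):
        d=json.load(open(F)); return np.array(d['p']),np.array(d['R'])
    # start: nominal
    a=np.arctan2(2.47633985*1.93177288*2,2.47633985**2-1.93177288**2)
    return np.array([152.051,606.206,222.675]),Rd(a)
def save(p,R): json.dump({'p':list(p),'R':np.array(R).tolist()},open(F,'w'))
def Rd(a): # tool down, tool x at yaw a
    c,s=np.cos(a),np.sin(a); return np.array([[c,s,0],[s,-c,0],[0,0,-1]]).astype(float)
def rows(targets,nd=3):
    """targets: list of (xyz, R)"""
    p,R=load(); out=[]
    for q,S in targets:
        sh=R.T@(np.array(q)-p)/150; tu=Ro.from_matrix(R.T@S).as_rotvec()/(np.pi/3)
        out.append([[round(float(v),nd)+0. for v in sh],[round(float(v),nd)+0. for v in tu]])
    print(json.dumps(out)); return out
def applied(row):
    p,R=load(); p2=p+R@(np.array(row[0])*150); R2=R@Ro.from_rotvec(np.array(row[1])*np.pi/3).as_matrix()
    save(p2,R2); return p2,R2
def line(q,S,n=5):
    """n-step interpolation from cmd to (q,S), padded to 5"""
    p,R=load(); rv=Ro.from_matrix(R.T@S).as_rotvec(); t=[]
    for i in range(5):
        f=min(1,(i+1)/n); t.append((p+f*(np.array(q)-p),R@Ro.from_rotvec(rv*f).as_matrix()))
    out=rows(t); 
    pa=p+R@(np.array(out[-1][0])*150); save(pa,R@Ro.from_rotvec(np.array(out[-1][1])*np.pi/3).as_matrix())
    print('end',pa.round(2)); return out
def project(im,X,R=None,t=None):
    if R is None: R,t=im['R'],im['t']
    return cv2.projectPoints(np.asarray(X,float).reshape(-1,3),cv2.Rodrigues(np.array(R))[0],np.array(t,float),np.array(im['camera_matrix']),np.array(im['D']))[0][:,0]
def wristRT(im,o):
    M=np.array(im['mount']); T=np.eye(4); T[:3,:3]=Ro.from_rotvec(o['orientation']).as_matrix(); T[:3,3]=o['ee_pos']
    W=np.linalg.inv(T@M); return W[:3,:3],W[:3,3]
E
python3 - <<'E'
from h import *
p,R=load(); print(p,R)
A=Rd(np.radians(99))
for q in [(250,480,250),(330,330,270),(390,190,270),(420,60,270),(430,-40,260)]:
    line(q,A,5)
os.remove(F)
E
```

```text
[152.051 606.206 222.675] [[ 0.24336083  0.96993583  0.        ]
 [ 0.96993583 -0.24336083  0.        ]
 [ 0.          0.         -1.        ]]
[[[-0.131, 0.168, -0.036], [0.0, 0.0, -0.077]], [[-0.263, 0.335, -0.073], [0.0, 0.0, -0.154]], [[-0.394, 0.503, -0.109], [0.0, 0.0, -0.231]], [[-0.526, 0.67, -0.146], [0.0, 0.0, -0.308]], [[-0.657, 0.838, -0.182], [0.0, 0.0, -0.385]]]
end [249.99 480.03 249.98]
[[[-0.214, 0.074, -0.027], [0.0, 0.0, 0.0]], [[-0.429, 0.148, -0.053], [0.0, 0.0, 0.0]], [[-0.643, 0.222, -0.08], [0.0, 0.0, 0.0]], [[-0.857, 0.296, -0.107], [0.0, 0.0, 0.0]], [[-1.071, 0.37, -0.133], [0.0, 0.0, 0.0]]]
end [329.98 330.06 269.92]
[[[-0.197, 0.05, 0.0], [0.0, 0.0, 0.0]], [[-0.394, 0.1, 0.0], [0.0, 0.0, 0.0]], [[-0.591, 0.149, 0.0], [0.0, 0.0, 0.0]], [[-0.788, 0.199, 0.0], [0.0, 0.0, 0.0]], [[-0.985, 0.249, 0.0], [0.0, 0.0, 0.0]]]
end [390.02 189.99 269.92]
[[[-0.177, 0.012, 0.0], [0.0, 0.0, 0.0]], [[-0.355, 0.025, 0.0], [0.0, 0.0, 0.0]], [[-0.532, 0.037, 0.0], [0.0, 0.0, 0.0]], [[-0.71, 0.049, 0.0], [0.0, 0.0, 0.0]], [[-0.887, 0.062, 0.0], [0.0, 0.0, 0.0]]]
end [420.05  60.04 269.92]
[[[-0.134, -0.008, 0.013], [0.0, 0.0, 0.0]], [[-0.268, -0.016, 0.026], [0.0, 0.0, 0.0]], [[-0.401, -0.023, 0.04], [0.0, 0.0, 0.0]], [[-0.535, -0.031, 0.053], [0.0, 0.0, 0.0]], [[-0.669, -0.039, 0.066], [0.0, 0.0, 0.0]]]
end [430.   -39.99 260.03]
```

Request:
move_arm:
  motion:
    - [[-0.13, 0.17, -0.04], [0, 0, -0.08]]
    - [[-0.26, 0.34, -0.08], [0, 0, -0.16]]
    - [[-0.4, 0.5, -0.11], [0, 0, -0.24]]
    - [[-0.53, 0.67, -0.15], [0, 0, -0.32]]
    - [[-0.66, 0.84, -0.2], [0, 0, -0.4]]
  gripper: 0.5

```text
t: 2.42
ee_pos: [250.7, 478.6, 252.9]
orientation: [2.018, 2.408, 0.0]
ft_force: [0.1, -0.3, 0.8]
width: 44.5
```

Request:
move_arm:
  motion:
    - [[-0.2, 0.08, -0.02], [0, 0, 0]]
    - [[-0.4, 0.16, -0.05], [0, 0, 0]]
    - [[-0.6, 0.24, -0.07], [0, 0, 0]]
    - [[-0.8, 0.32, -0.1], [0, 0, 0]]
    - [[-1, 0.4, -0.12], [0, 0, 0]]

```text
t: 3.05
ee_pos: [335.7, 341.2, 271.1]
orientation: [2.021, 2.405, 0.001]
ft_force: [0.1, -0.8, -0.3]
width: 43.7
```

Request:
move_arm:
  motion:
    - [[-0.2, 0.05, 0], [0, 0, 0]]
    - [[-0.4, 0.1, 0], [0, 0, 0]]
    - [[-0.6, 0.15, 0], [0, 0, 0]]
    - [[-0.8, 0.2, 0], [0, 0, 0]]
    - [[-1, 0.25, 0], [0, 0, 0]]

```text
t: 3.68
ee_pos: [398.2, 199.9, 270.9]
orientation: [2.021, 2.405, 0.001]
ft_force: [0.0, 0.3, 0.9]
width: 43.8
```

Request:
move_arm:
  motion:
    - [[-0.2, 0.01, 0], [0, 0, 0]]
    - [[-0.4, 0.02, 0], [0, 0, 0]]
    - [[-0.6, 0.03, 0], [0, 0, 0]]
    - [[-0.8, 0.04, 0], [0, 0, 0]]
    - [[-1, 0.05, 0], [0, 0, 0]]

```text
t: 4.3
ee_pos: [431.3, 53.4, 270.9]
orientation: [2.021, 2.405, 0.001]
ft_force: [0.2, -0.2, -0.1]
width: 43.9
```

Request:
move_arm:
  motion:
    - [[-0.2, 0, 0.02], [0, 0, 0]]
    - [[-0.4, 0, 0.04], [0, 0, 0]]
    - [[-0.6, 0, 0.06], [0, 0, 0]]
    - [[-0.6, 0, 0.06], [0, 0, 0]]
    - [[-0.6, 0, 0.06], [0, 0, 0]]

```text
t: 4.92
ee_pos: [446.4, -33.9, 261.7]
orientation: [-2.022, -2.404, -0.0]
ft_force: [-0.8, 0.1, 0.1]
width: 44.0
```

```bash
python3 - <<'E'
from h import *
# replay cmd
for r in [[[-0.66,.84,-.2],[0,0,-.4]],[[-1,.4,-.12],[0,0,0]],[[-1,.25,0],[0,0,0]],[[-1,.05,0],[0,0,0]],[[-.6,0,.06],[0,0,0]]]: print(applied(r)[0])
from workcell import ctrl
import pickle
o=ctrl.get_obs(); im=ctrl.get_image("wrist"); print(o['ee_pos'],o['t'])
cv2.imwrite("pics/b_wrist.png",im["pixels"][:,:,::-1])
pickle.dump((o,im),open('b.pkl','wb'))
for n in ["slot_middle","stop","door","knuckle_foot","door_centre","rest"]:
    r=ctrl.pinpoint("wrist",n); print(n,[( [round(v,1) for v in d["location"]],round(d["p"],2)) for d in r[:2]])
E
```

```text
[250.17019158 479.51888841 252.675     ]
[335.10213449 342.0904886  270.675     ]
[397.8701321  200.78787547 270.675     ]
[431.08620264  54.31964459 270.675     ]
[446.58305591 -34.3361366  261.675     ]
[446.4318371  -33.90319711 261.73342618] 4.925
slot_middle [([519.9, -8.4, 28.5], 0.74)]
stop [([525.2, 109.0, 76.8], 0.67)]
door [([530.6, -107.4, 8.4], 0.88)]
knuckle_foot [([526.2, -106.6, 25.0], 0.67)]
door_centre [([456.9, -117.9, 67.4], 0.75)]
rest [([457.4, -117.2, -0.0], 0.72)]
```

View pics/b_wrist.png

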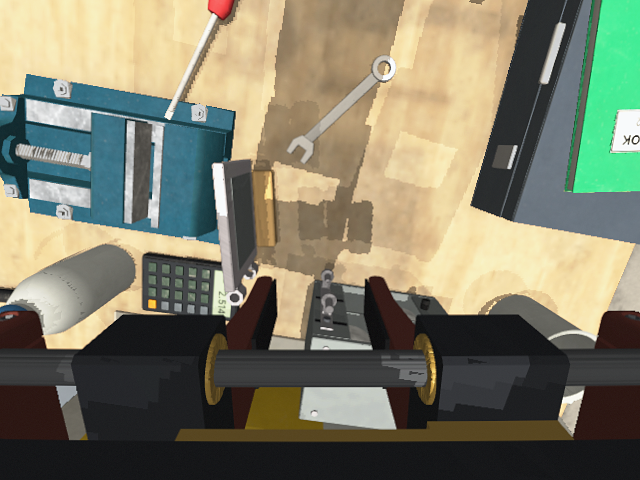

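```bash
python3 - <<'E'
from h import *
import pickle
o,im=pickle.load(open('b.pkl','rb'))
px=im['pixels'][:,:,::-1]
c=px[140:340,190:450]; cv2.imwrite('pics/b_zoom.png',cv2.resize(c,None,fx=3,fy=3,interpolation=cv2.INTER_CUBIC))
R,t=wristRT(im,o)
for s in (-12,0,12): print(s,project(im,[[519.6,-7.7+s,z] for z in (30,50,100,120)],R,t).round(1).tolist())
print(project(im,[[525.5,-106,z] for z in (24,42,94,112)],R,t).round(1).tolist())
E
```

```text
-12 [[320.2, 274.8], [320.2, 280.9], [320.3, 299.0], [320.3, 307.6]]
0 [[330.0, 276.4], [330.5, 282.6], [332.0, 300.8], [332.7, 309.6]]
12 [[339.8, 278.0], [340.8, 284.2], [343.6, 302.7], [345.0, 311.6]]
[[249.3, 266.1], [246.3, 271.1], [235.9, 288.3], [231.6, 295.4]]
```

View pics/b_zoom.png

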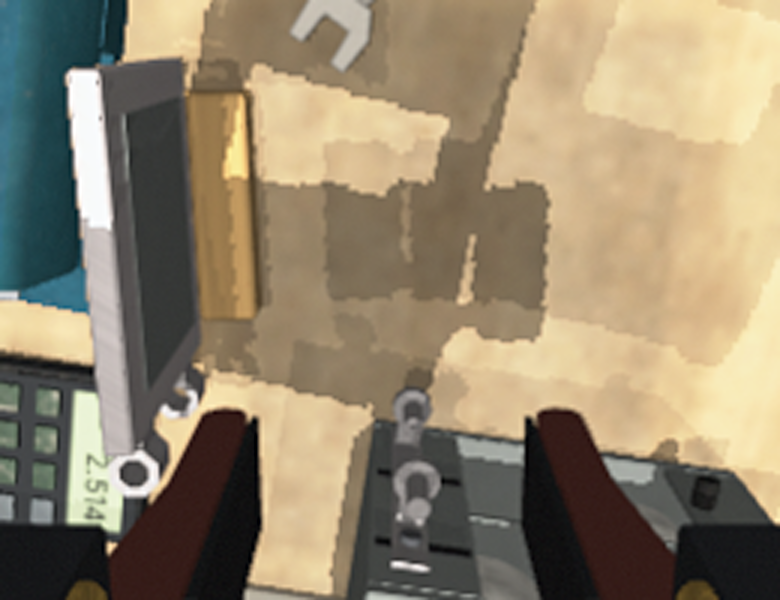

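```bash
python3 - <<'E'
from h import *
import pickle
from scipy.optimize import least_squares
o,im=pickle.load(open('b.pkl','rb'))
R,t=wristRT(im,o)
P=np.array([[-5,128,120],[5,128,120],[-5,12,120],[5,12,120],[0,0,104],[0,0,34],[5,128,0]],float)
U=np.array([[67,70],[103,70],[103,452],[132,450],[134,473],[182,398],[185,60]])/3+[190,140]
P=P[:6];U=U[:6]
def W(v):
    M=Ro.from_euler('zy',[v[2],v[3]]).as_matrix(); return P@M.T+[v[0],v[1],8]
for tilt in (0,1):
    f=lambda v:(project(im,W(v if tilt else [*v[:3],0]),R,t)-U).ravel()
    r=least_squares(f,[526,-105,1.72,0]); print(r.x, np.degrees(r.x[2:]), f(r.x).round(1))
v=r.x
print('centre',np.array([v[0],v[1]])+70*np.array([-np.sin(v[2]),np.cos(v[2])]))
E
```

```text
[ 526.52030395 -102.68739701    1.75929058    0.        ] [100.79992545   0.        ] [-0.1 -0.9 -0.1 -1.1  0.   1.4  1.2  1.9  0.3 -0.7 -1.7 -0.3]
[ 5.27200321e+02 -1.02674935e+02  1.76113003e+00 -6.07022625e-03] [100.90531781  -0.34779834] [-0.1 -1.  -0.1 -1.2  0.   1.3  1.2  1.8  0.3 -0.7 -1.7  0.1]
centre [ 458.46444037 -115.91799574]
```

```bash
python3 - <<'E'
from h import *
A=Rd(np.radians(100.85))
line((462.1,-115.1,160),A,4)
line((462.1,-115.1,98),A,4)
E
```

```text
[[[-0.137, 0.002, 0.169], [0.0, 0.0, -0.004]], [[-0.274, 0.005, 0.339], [0.0, 0.0, -0.008]], [[-0.411, 0.007, 0.508], [0.0, 0.0, -0.012]], [[-0.548, 0.009, 0.678], [0.0, 0.0, -0.016]], [[-0.548, 0.009, 0.678], [0.0, 0.0, -0.016]]]
end [ 462.07 -115.08  159.97]
[[[0.0, 0.0, 0.103], [0.0, 0.0, 0.0]], [[0.0, 0.0, 0.207], [0.0, 0.0, 0.0]], [[0.0, 0.0, 0.31], [0.0, 0.0, 0.0]], [[0.0, 0.0, 0.413], [0.0, 0.0, 0.0]], [[0.0, 0.0, 0.413], [0.0, 0.0, 0.0]]]
end [ 462.07 -115.08   98.02]
```

Request:
move_arm:
  motion:
    - [[-0.137, 0.002, 0.169], [0, 0, -0.004]]
    - [[-0.274, 0.005, 0.339], [0, 0, -0.008]]
    - [[-0.411, 0.007, 0.508], [0, 0, -0.012]]
    - [[-0.548, 0.009, 0.678], [0, 0, -0.016]]
    - [[-0.548, 0.009, 0.678], [0, 0, -0.016]]
  gripper: 0.4

```text
t: 5.9
ee_pos: [461.1, -115.4, 158.6]
orientation: [-2.001, -2.418, 0.002]
ft_force: [-0.0, -0.6, -0.0]
width: 35.0
```

```bash
python3 - <<'E'
from h import *
from workcell import ctrl
import pickle
o=ctrl.get_obs(); im=ctrl.get_image("wrist"); print(o['ee_pos'],o['orientation'])
cv2.imwrite("pics/c_wrist.png",im["pixels"][:,:,::-1])
R,t=wristRT(im,o); 
E
```

```text
[ 461.12227575 -115.36163653  158.55541881] [-2.00067487e+00 -2.41801689e+00  2.27051782e-03]
```

View pics/c_wrist.png

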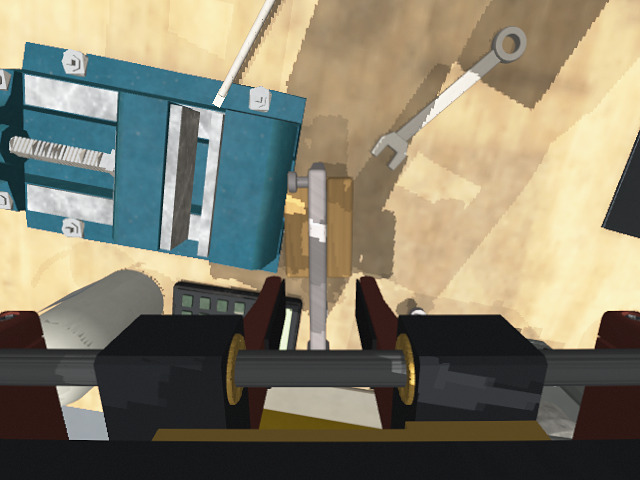

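Request:
move_arm:
  motion:
    - [[0, 0, 0.1], [0, 0, 0]]
    - [[0, 0, 0.2], [0, 0, 0]]
    - [[0, 0, 0.3], [0, 0, 0]]
    - [[0, 0, 0.413], [0, 0, 0]]
    - [[0, 0, 0.413], [0, 0, 0]]

```text
t: 6.58
ee_pos: [461.0, -114.6, 96.6]
orientation: [-1.999, -2.42, 0.002]
ft_force: [-0.4, -0.4, -0.6]
width: 35.0
```

Request:
move_arm:
  motion:
    - [[0, 0, 0], [0, 0, 0]]
    - [[0, 0, 0], [0, 0, 0]]
    - [[0, 0, 0], [0, 0, 0]]
    - [[0, 0, 0], [0, 0, 0]]
    - [[0, 0, 0], [0, 0, 0]]
  gripper: 0

```text
t: 7.2
ee_pos: [462.5, -115.1, 98.5]
orientation: [2.0, 2.421, 0.001]
ft_force: [0.2, -0.4, 6.0]
width: 9.7
```

```bash
python3 - <<'E'
from h import *
from workcell import ctrl
import pickle
o=ctrl.get_obs(); im=ctrl.get_image("wrist"); print(o)
cv2.imwrite("pics/d_wrist.png",im["pixels"][:,:,::-1])
pickle.dump((o,im),open('d.pkl','wb'))
E
```

```text
{'t': 7.2, 'qpos': array([-2.69022146e-01,  4.08174430e-01,  2.03448293e+00,  9.32269638e-05,
        6.98022071e-01, -2.02965962e+00]), 'qvel': array([-0.00093041, -0.00037421,  0.00132593,  0.00123906,  0.00069414,
        0.00150973]), 'joint_torque': array([-1.68175986e-01, -4.10147524e+01, -1.65517813e+01, -1.27721708e-01,
       -1.88891818e-01,  3.12255928e-03]), 'ee_pos': array([ 462.48461127, -115.14638498,   98.52767462]), 'orientation': array([2.00046875e+00, 2.42129049e+00, 6.72590121e-04]), 'ft_force': array([ 0.23906137, -0.38672825,  6.04745038]), 'moment': array([0.21482891, 0.18148112, 0.01362615]), 'width': 9.680389770405167}
```

View pics/d_wrist.png

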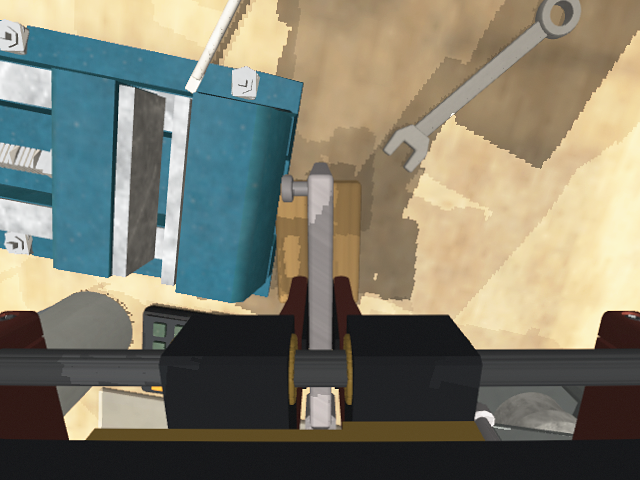

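Request:
move_arm:
  motion:
    - [[0, 0, -0.02], [0, 0, 0]]
    - [[0, 0, -0.06], [0, 0, 0]]
    - [[0, 0, -0.13], [0, 0, 0]]
    - [[0, 0, -0.26], [0, 0, 0]]
    - [[0, 0, -0.4], [0, 0, 0]]

```text
t: 7.88
ee_pos: [461.7, -114.9, 158.9]
orientation: [-2.001, -2.421, 0.0]
ft_force: [0.2, -0.1, -4.2]
width: 10.0
```

```bash
python3 - <<'E'
from h import *
from workcell import ctrl
import pickle
print(applied([[0,0,-.4],[0,0,0]])[0])
o=ctrl.get_obs(); print(o['ee_pos'],o['ft_force'],o['moment'],o['width'])
A=Rd(np.radians(100.85))
q=np.array([462.07,-115.08,158.02])+[-6.6,91.7-26,0]
line(q,A,5)
E
```

```text
[ 462.06668528 -115.07596396  158.025     ]
[ 461.73938197 -114.89401326  158.88436345] [ 0.24436368 -0.09070521 -4.21289698] [-0.00406158 -0.02790453 -0.02277842] 10.030235254631052
[[[0.088, 0.008, 0.0], [0.0, 0.0, 0.0]], [[0.175, 0.016, 0.0], [0.0, 0.0, 0.0]], [[0.263, 0.024, 0.0], [0.0, 0.0, 0.0]], [[0.351, 0.032, 0.0], [0.0, 0.0, 0.0]], [[0.438, 0.039, 0.0], [0.0, 0.0, 0.0]]]
end [455.42 -49.45 158.02]
```

Request:
move_arm:
  motion:
    - [[0.088, 0.008, 0], [0, 0, 0]]
    - [[0.175, 0.016, 0], [0, 0, 0]]
    - [[0.263, 0.024, 0], [0, 0, 0]]
    - [[0.351, 0.032, 0], [0, 0, 0]]
    - [[0.438, 0.039, 0], [0, 0, 0]]

```text
t: 8.5
ee_pos: [455.1, -48.3, 157.7]
orientation: [-2.0, -2.422, 0.001]
ft_force: [-0.3, -0.4, -3.4]
width: 10.0
```

```bash
python3 - <<'E'
from h import *
from workcell import ctrl
import pickle
o=ctrl.get_obs(); print(o['ee_pos'],o['ft_force'],o['width'])
d={}
for c in ("top","scene"):
    im=ctrl.get_image(c); d[c]=im
    r=ctrl.pinpoint(c,"knuckle_foot"); print(r[:1])
pickle.dump((o,d),open('e.pkl','wb'))
a=d['top']['pixels'][190:330,280:420,::-1]; b=d['scene']['pixels'][170:310,240:380,::-1]
cv2.imwrite('pics/e.png',np.hstack([cv2.resize(v,(400,400),interpolation=cv2.INTER_CUBIC) for v in (a,b)]))
E
```

```text
[455.13972233 -48.3214942  157.70158797] [-0.34816403 -0.36016294 -3.43807271] 9.966155671560141
[{'location': [519.0, -37.9, 79.9], 'p': 0.48}]
[{'location': [521.5, -35.7, 87.2], 'p': 0.63}]
```

View pics/e.png

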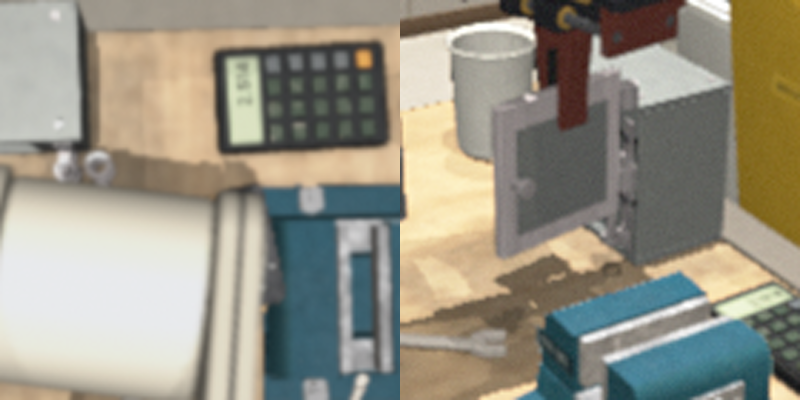

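```bash
python3 - <<'E'
from h import *
import pickle
o,d=pickle.load(open('e.pkl','rb')); im=d['top']
def back(u,z):
    n=cv2.undistortPoints(np.array([[u]],float),np.array(im['camera_matrix']),np.array(im['D']))[0,0]
    R,t=np.array(im['R']),np.array(im['t']); C=-R.T@t; r=R.T@np.array([*n,1]); return C+r*(z-C[2])/r[2]
print(back((314.6,247.75),172), back((303.1,246.9),120),back((303.1,247.75),110))
a=im['pixels'][225:265,285:335,::-1]; cv2.imwrite('pics/e2.png',cv2.resize(a,None,fx=12,fy=12,interpolation=cv2.INTER_CUBIC))
E
```

```text
[519.2682174  -38.64798095 172.        ] [523.5058949  -15.28308106 120.        ] [522.3610301  -14.65734098 110.        ]
```

View pics/e2.png

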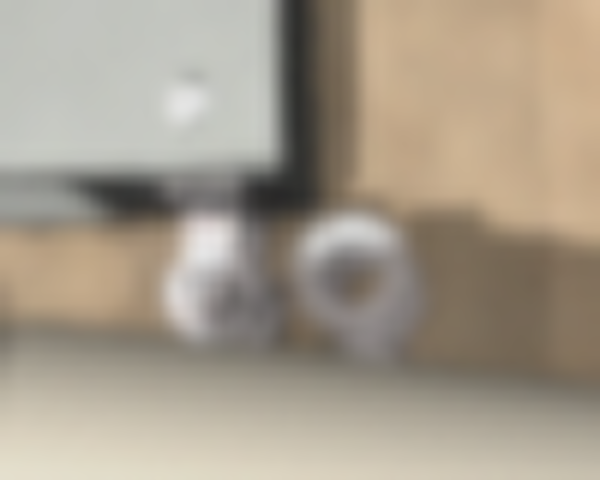

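Request:
move_arm:
  motion:
    - [[0, 0, 0.08], [0, 0, 0]]
    - [[0, 0, 0.16], [0, 0, 0]]
    - [[0, 0, 0.23], [0, 0, 0]]
    - [[0, 0, 0.29], [0, 0, 0]]
    - [[0, 0, 0.29], [0, 0, 0]]

```text
t: 9.32
ee_pos: [454.8, -49.4, 113.6]
orientation: [-2.0, -2.421, 0.002]
ft_force: [0.3, -0.1, -3.7]
width: 9.4
```

```bash
python3 - <<'E'
from h import *
from workcell import ctrl
print(applied([[0,0,.29],[0,0,0]])[0])
o=ctrl.get_obs(); print(o['ee_pos'],o['ft_force'],o['moment'],o['width'])
p,R=load(); print((R.T@np.array([0,1,0])/150).round(5),(R.T@np.array([1,0,0])/150).round(5))
E
```

```text
[455.41618877 -49.4521619  114.525     ]
[454.83379188 -49.4491209  113.62112568] [ 0.32294687 -0.09625914 -3.68864941] [ 0.07042131  0.00808313 -0.01705717] 9.38561272004153
[0.00655 0.00126 0.     ] [-0.00126  0.00655  0.     ]
```

Request:
move_arm:
  motion:
    - [[0.013, 0.0025, 0], [0, 0, 0]]
    - [[0.026, 0.005, 0], [0, 0, 0]]
    - [[0.0393, 0.0076, 0], [0, 0, 0]]
    - [[0.0524, 0.0101, 0], [0, 0, 0]]
    - [[0.0524, 0.0101, 0], [0, 0, 0]]

```text
t: 9.95
ee_pos: [455.5, -41.3, 114.6]
orientation: [2.0, 2.422, 0.0]
ft_force: [1.3, -0.1, -4.1]
width: 9.8
```

Request:
move_arm:
  motion:
    - [[0.0066, 0.0013, 0], [0, 0, 0]]
    - [[0.0066, 0.0013, 0], [0, 0, 0]]
    - [[0.0066, 0.0013, 0], [0, 0, 0]]
    - [[0.0066, 0.0013, 0], [0, 0, 0]]
    - [[0.0066, 0.0013, 0], [0, 0, 0]]

```text
t: 10.58
ee_pos: [455.4, -40.5, 114.5]
orientation: [-2.001, -2.422, 0.0]
ft_force: [1.1, -0.1, -3.1]
width: 10.1
```

```bash
python3 - <<'E'
from h import *
from workcell import ctrl
print(applied([[0.0524,0.0101,0],[0,0,0]])[0],applied([[0.0066,0.0013,0],[0,0,0]])[0])
o=ctrl.get_obs(); print(o['ee_pos'],o['ft_force'],o['moment'],o['width'])
E
```

```text
[455.4210566  -41.44748819 114.525     ] [455.42577405 -40.43847741 114.525     ]
[455.42230432 -40.46565077 114.52852117] [ 1.14955798 -0.06454535 -3.11933863] [ 0.05928007 -0.05667193 -0.01063457] 10.068083189663678
```

Request:
move_arm:
  motion:
    - [[0.0066, 0.0013, 0], [0, 0, 0]]
    - [[0.0066, 0.0013, 0], [0, 0, 0]]
    - [[0.0066, 0.0013, 0], [0, 0, 0]]
    - [[0.0066, 0.0013, 0], [0, 0, 0]]
    - [[0.0066, 0.0013, 0], [0, 0, 0]]

```text
t: 11.2
ee_pos: [455.5, -39.4, 114.5]
orientation: [2.001, 2.422, -0.0]
ft_force: [-0.0, -1.0, -4.2]
width: 10.0
```

Request:
move_arm:
  motion:
    - [[0.0066, 0.0013, 0], [0, 0, 0]]
    - [[0.0066, 0.0013, 0], [0, 0, 0]]
    - [[0.0066, 0.0013, 0], [0, 0, 0]]
    - [[0.0066, 0.0013, 0], [0, 0, 0]]
    - [[0.0066, 0.0013, 0], [0, 0, 0]]

```text
t: 11.82
ee_pos: [455.4, -38.4, 114.5]
orientation: [-2.001, -2.422, 0.0]
ft_force: [-0.5, -0.2, -3.3]
width: 9.7
```

```bash
python3 - <<'E'
from h import *
from workcell import ctrl
for i in range(2): print(applied([[0.0066,0.0013,0],[0,0,0]])[0])
o=ctrl.get_obs(); print(o['ee_pos'],o['ft_force'],o['moment'],o['width'])
E
```

```text
[455.43049151 -39.42946663 114.525     ]
[455.43520896 -38.42045586 114.525     ]
[455.44208406 -38.41869519 114.51527597] [-0.53822063 -0.1813032  -3.26503008] [0.05840702 0.01678385 0.0459048 ] 9.746451355022192
```

Request:
move_arm:
  motion:
    - [[0.0066, 0.0013, 0], [0, 0, 0]]
    - [[0.0066, 0.0013, 0], [0, 0, 0]]
    - [[0.0066, 0.0013, 0], [0, 0, 0]]
    - [[0.0066, 0.0013, 0], [0, 0, 0]]
    - [[0.0066, 0.0013, 0], [0, 0, 0]]

```text
t: 12.45
ee_pos: [455.5, -37.4, 114.5]
orientation: [-2.001, -2.422, -0.0]
ft_force: [0.4, -0.3, -4.2]
width: 9.9
```

```bash
python3 - <<'E'
from h import *
from workcell import ctrl
for i in range(1): print(applied([[0.0066,0.0013,0],[0,0,0]])[0])
o=ctrl.get_obs(); print(o['ee_pos'],o['ft_force'],o['moment'],o['width'])
E
```

```text
[455.43992642 -37.41144508 114.525     ]
[455.4552418  -37.39904194 114.53367488] [ 0.4386363  -0.26512699 -4.19792209] [ 0.03129342 -0.00648025  0.01335495] 9.92619161998175
```

Request:
move_arm:
  motion:
    - [[0.0066, 0.0013, 0], [0, 0, 0]]
    - [[0.0066, 0.0013, 0], [0, 0, 0]]
    - [[0.0066, 0.0013, 0], [0, 0, 0]]
    - [[0.0066, 0.0013, 0], [0, 0, 0]]
    - [[0.0066, 0.0013, 0], [0, 0, 0]]

```text
t: 13.08
ee_pos: [455.4, -36.5, 114.5]
orientation: [-2.001, -2.422, 0.0]
ft_force: [-0.8, -4.3, -2.7]
width: 9.6
```

```bash
python3 - <<'E'
from h import *
from workcell import ctrl
for i in range(1): print(applied([[0.0066,0.0013,0],[0,0,0]])[0])
o=ctrl.get_obs(); print(o['ee_pos'],o['ft_force'],o['moment'],o['width'])
E
```

```text
[455.44464387 -36.40243431 114.525     ]
[455.39738178 -36.51644417 114.51443434] [-0.81050846 -4.25505078 -2.73644262] [-0.71861613  0.1653161  -0.24753905] 9.628510210176415
```

Request:
move_arm:
  motion:
    - [[-0.0033, -0.0006, 0], [0, 0, 0]]
    - [[-0.0033, -0.0006, 0], [0, 0, 0]]
    - [[-0.0033, -0.0006, 0], [0, 0, 0]]
    - [[-0.0033, -0.0006, 0], [0, 0, 0]]
    - [[-0.0033, -0.0006, 0], [0, 0, 0]]

```text
t: 13.7
ee_pos: [455.5, -36.8, 114.5]
orientation: [2.001, 2.422, 0.0]
ft_force: [-0.7, -0.3, -3.0]
width: 9.6
```

```bash
python3 - <<'E'
from h import *
from workcell import ctrl
for i in range(1): print(applied([[-0.0033,-0.0006,0],[0,0,0]])[0])
o=ctrl.get_obs(); print(o['ee_pos'],o['ft_force'],o['moment'],o['width'])
E
```

```text
[455.44965045 -36.90552469 114.525     ]
[455.52195797 -36.82268889 114.53907092] [-0.71242902 -0.34646346 -3.01755084] [-0.18104046  0.02857039 -0.07049905] 9.621937095648024
```

```bash
python3 - <<'E'
from h import *
p,R=load(); x,y,z=p
t=[(x,y-4,z),(x-12,y-4,z),(x-20,y-2,z),(x-20,-25.1,z),(x-17,-25.1,z)]
o=rows([(q,R) for q in t],4); print(applied(o[-1]))
p,R=load();x,y,z=p
o=rows([((x+2,y,z),R)],4);print(applied(o[0]))
E
```

```text
[[[-0.0262, -0.005, 0.0], [0.0, 0.0, 0.0]], [[-0.0111, -0.0836, 0.0], [0.0, 0.0, 0.0]], [[0.0121, -0.1335, 0.0], [0.0, 0.0, 0.0]], [[0.1024, -0.1161, 0.0], [0.0, 0.0, 0.0]], [[0.0987, -0.0964, 0.0], [0.0, 0.0, 0.0]]]
(array([438.45611818, -25.09453464, 114.525     ]), array([[-0.18866723,  0.98204108,  0.        ],
       [ 0.98204108,  0.18866723,  0.        ],
       [ 0.        ,  0.        , -1.        ]]))
[[[-0.0025, 0.0131, 0.0], [0.0, 0.0, 0.0]]]
(array([440.45657911, -25.09206895, 114.525     ]), array([[-0.18866723,  0.98204108,  0.        ],
       [ 0.98204108,  0.18866723,  0.        ],
       [ 0.        ,  0.        , -1.        ]]))
```

Request:
move_arm:
  motion:
    - [[-0.0262, -0.005, 0], [0, 0, 0]]
    - [[-0.0111, -0.0836, 0], [0, 0, 0]]
    - [[0.0121, -0.1335, 0], [0, 0, 0]]
    - [[0.1024, -0.1161, 0], [0, 0, 0]]
    - [[0.0987, -0.0964, 0], [0, 0, 0]]

```text
t: 14.32
ee_pos: [438.5, -24.1, 114.7]
orientation: [1.999, 2.423, 0.0]
ft_force: [-0.5, -0.5, -3.1]
width: 9.7
```

Request:
move_arm:
  motion:
    - [[-0.0025, 0.0131, 0], [0, 0, 0]]
    - [[-0.0025, 0.0131, 0], [0, 0, 0]]
    - [[-0.0025, 0.0131, 0], [0, 0, 0]]
    - [[-0.0025, 0.0131, 0], [0, 0, 0]]
    - [[-0.0025, 0.0131, 0], [0, 0, 0]]

```text
t: 14.95
ee_pos: [440.4, -25.2, 114.5]
orientation: [-2.001, -2.422, 0.0]
ft_force: [-0.3, 0.6, -4.1]
width: 9.9
```

```bash
python3 - <<'E'
from h import *
from workcell import ctrl
o=ctrl.get_obs(); print(o['ee_pos'],o['ft_force'],o['moment'],o['width'])
p,R=load();x,y,z=p
o=rows([((x+1,y,z),R)],4)
E
```

```text
[440.42618421 -25.17295553 114.50248533] [-0.25407303  0.58382248 -4.14393632] [ 0.03459475 -0.04534544 -0.01627713] 9.865725160349184
[[[-0.0013, 0.0065, 0.0], [0.0, 0.0, 0.0]]]
```

Request:
move_arm:
  motion:
    - [[-0.0013, 0.0065, 0], [0, 0, 0]]
    - [[-0.0013, 0.0065, 0], [0, 0, 0]]
    - [[-0.0013, 0.0065, 0], [0, 0, 0]]
    - [[-0.0013, 0.0065, 0], [0, 0, 0]]
    - [[-0.0013, 0.0065, 0], [0, 0, 0]]

```text
t: 15.58
ee_pos: [441.4, -25.1, 114.5]
orientation: [-2.001, -2.422, 0.0]
ft_force: [0.2, -0.1, -3.1]
width: 9.9
```

```bash
python3 - <<'E'
from h import *
from workcell import ctrl
print(applied([[-.0013,.0065,0],[0,0,0]])[0])
o=ctrl.get_obs(); print(o['ee_pos'],o['ft_force'],o['moment'],o['width'])
E
```

```text
[441.45085927 -25.09961641 114.525     ]
[441.43514943 -25.0891158  114.52723899] [ 0.1978388  -0.14174343 -3.10983645] [0.01538277 0.01743025 0.01431359] 9.881225395318328
```

Request:
move_arm:
  motion:
    - [[-0.0013, 0.0065, 0], [0, 0, 0]]
    - [[-0.0013, 0.0065, 0], [0, 0, 0]]
    - [[-0.0013, 0.0065, 0], [0, 0, 0]]
    - [[-0.0013, 0.0065, 0], [0, 0, 0]]
    - [[-0.0013, 0.0065, 0], [0, 0, 0]]

```text
t: 16.2
ee_pos: [442.4, -25.1, 114.5]
orientation: [-2.001, -2.422, 0.0]
ft_force: [0.3, 0.1, -3.8]
width: 9.7
```

```bash
python3 - <<'E'
from h import *
from workcell import ctrl
print(applied([[-.0013,.0065,0],[0,0,0]])[0])
o=ctrl.get_obs(); print(o['ee_pos'],o['ft_force'],o['moment'],o['width'])
E
```

```text
[442.44513943 -25.10716387 114.525     ]
[442.43124976 -25.10672183 114.51360782] [ 0.29221248  0.11961213 -3.80656951] [ 0.05892468 -0.02089528  0.02069418] 9.669751654589906
```

Request:
move_arm:
  motion:
    - [[-0.0013, 0.0065, 0], [0, 0, 0]]
    - [[-0.0013, 0.0065, 0], [0, 0, 0]]
    - [[-0.0013, 0.0065, 0], [0, 0, 0]]
    - [[-0.0013, 0.0065, 0], [0, 0, 0]]
    - [[-0.0013, 0.0065, 0], [0, 0, 0]]

```text
t: 16.82
ee_pos: [443.4, -25.1, 114.5]
orientation: [-2.001, -2.422, 0.0]
ft_force: [-0.3, 0.9, -4.0]
width: 9.9
```

```bash
python3 - <<'E'
from h import *
from workcell import ctrl
print(applied([[-.0013,.0065,0],[0,0,0]])[0])
o=ctrl.get_obs(); print(o['ee_pos'],o['ft_force'],o['moment'],o['width'])
E
```

```text
[443.43941959 -25.11471134 114.525     ]
[443.42467304 -25.10234278 114.51592158] [-0.31644386  0.87453743 -4.03090886] [ 0.04284653  0.0118272  -0.0523245 ] 9.930768661649997
```

Request:
move_arm:
  motion:
    - [[-0.0013, 0.0065, 0], [0, 0, 0]]
    - [[-0.0013, 0.0065, 0], [0, 0, 0]]
    - [[-0.0013, 0.0065, 0], [0, 0, 0]]
    - [[-0.0013, 0.0065, 0], [0, 0, 0]]
    - [[-0.0013, 0.0065, 0], [0, 0, 0]]

```text
t: 17.45
ee_pos: [443.9, -25.1, 114.4]
orientation: [-2.0, -2.421, 0.001]
ft_force: [-4.0, -0.6, -1.8]
width: 9.8
```

```bash
python3 - <<'E'
from h import *
from workcell import ctrl
print(applied([[-.0013,.0065,0],[0,0,0]])[0])
o=ctrl.get_obs(); print(o['ee_pos'],o['ft_force'],o['moment'],o['width'])
E
```

```text
[444.43369975 -25.1222588  114.525     ]
[443.89281965 -25.09652496 114.38421332] [-4.0047972  -0.62898518 -1.78228483] [-0.0346161   0.66551687 -0.04797507] 9.845742501053097
```

Request:
move_arm:
  motion:
    - [[0.0006, -0.0033, 0], [0, 0, 0]]
    - [[0.0006, -0.0033, 0], [0, 0, 0]]
    - [[0.0006, -0.0033, 0], [0, 0, 0]]
    - [[0.0006, -0.0033, 0], [0, 0, 0]]
    - [[0.0006, -0.0033, 0], [0, 0, 0]]

```text
t: 18.08
ee_pos: [443.9, -25.1, 114.5]
orientation: [-2.001, -2.422, 0.0]
ft_force: [-2.5, -0.3, -4.7]
width: 9.8
```

```bash
python3 - <<'E'
from h import *
from workcell import ctrl
print(applied([[.0006,-.0033,0],[0,0,0]])[0])
o=ctrl.get_obs(); print(o['ee_pos'],o['ft_force'],o['moment'],o['width'])
E
```

```text
[443.93060936 -25.12726538 114.525     ]
[443.8969832  -25.11425019 114.48205485] [-2.53155166 -0.27756163 -4.67711934] [-0.0415004   0.58233559  0.00262349] 9.816267033953839
```

```bash
python3 - <<'E'
from h import *
p,R=load();x,y,z=p
t=[(x-4,y,z),(x-4,y,z+10),(x-3,y,z+16),(x+5,-25.1,z+16),(455.6,-25.1,z+16)]
o=rows([(q,R) for q in t],4); print(applied(o[-1])[0])
E
```

```text
[[[0.005, -0.0262, 0.0], [0.0, 0.0, 0.0]], [[0.005, -0.0262, -0.0667], [0.0, 0.0, 0.0]], [[0.0038, -0.0196, -0.1067], [0.0, 0.0, 0.0]], [[-0.0061, 0.0328, -0.1067], [0.0, 0.0, 0.0]], [[-0.0145, 0.0764, -0.1067], [0.0, 0.0, 0.0]]]
[455.59515133 -25.1010783  130.53      ]
```

Request:
move_arm:
  motion:
    - [[0.005, -0.0262, 0], [0, 0, 0]]
    - [[0.005, -0.0262, -0.0667], [0, 0, 0]]
    - [[0.0038, -0.0196, -0.1067], [0, 0, 0]]
    - [[-0.0061, 0.0328, -0.1067], [0, 0, 0]]
    - [[-0.0145, 0.0764, -0.1067], [0, 0, 0]]

```text
t: 18.7
ee_pos: [456.7, -25.1, 130.8]
orientation: [2.0, 2.421, 0.001]
ft_force: [0.1, -0.3, -4.2]
width: 9.8
```

Request:
move_arm:
  motion:
    - [[0, 0, 0.005], [0, 0, 0]]
    - [[0, 0, 0.01], [0, 0, 0]]
    - [[0, 0, 0.015], [0, 0, 0]]
    - [[0, 0, 0.02], [0, 0, 0]]
    - [[0, 0, 0.02], [0, 0, 0]]

```text
t: 19.32
ee_pos: [455.5, -25.1, 127.5]
orientation: [-2.001, -2.422, 0.0]
ft_force: [0.6, 0.3, -2.9]
width: 9.7
```

```bash
python3 - <<'E'
from h import *
from workcell import ctrl
print(applied([[0,0,.02],[0,0,0]])[0])
o=ctrl.get_obs(); print(o['ee_pos'],o['orientation'],o['ft_force'],o['moment'],o['width'])
im=ctrl.get_image('scene')
a=im['pixels'][180:270,280:360,::-1]; cv2.imwrite('pics/f.png',cv2.resize(a,None,fx=6.5,fy=6.5,interpolation=cv2.INTER_CUBIC))
E
```

```text
[455.59515133 -25.1010783  127.53      ]
[455.48890916 -25.07881416 127.45204789] [-2.00082321e+00 -2.42183363e+00  2.04126144e-04] [ 0.63589774  0.33046868 -2.85567143] [-0.00434822 -0.01067062  0.01351724] 9.717880460589775
```

View pics/f.png

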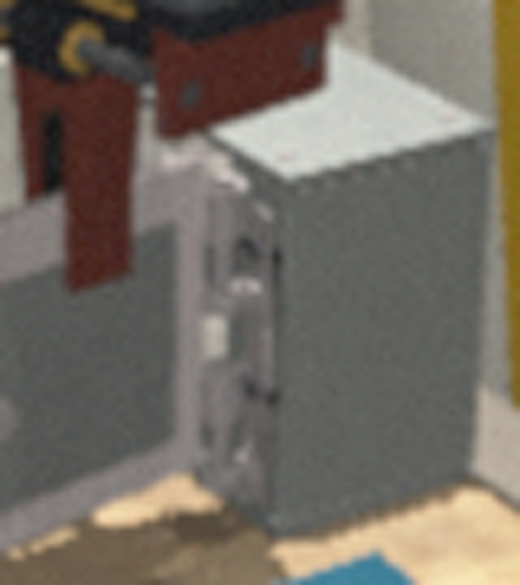

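Request:
move_arm:
  motion:
    - [[0, 0, 0.007], [0, 0, 0]]
    - [[0, 0, 0.014], [0, 0, 0]]
    - [[0, 0, 0.021], [0, 0, 0]]
    - [[0, 0, 0.025], [0, 0, 0]]
    - [[0, 0, 0.03], [0, 0, 0]]

```text
t: 20.0
ee_pos: [455.6, -25.1, 123.0]
orientation: [2.001, 2.422, 0.0]
ft_force: [-0.2, -1.4, -2.8]
width: 9.6
```

```bash
python3 - <<'E'
from h import *
from workcell import ctrl
print(applied([[0,0,.03],[0,0,0]])[0])
o=ctrl.get_obs(); print(o['ee_pos'],o['ft_force'],o['moment'],o['width'])
E
```

```text
[455.59515133 -25.1010783  123.03      ]
[455.63232869 -25.10238099 122.99331699] [-0.21614625 -1.4158506  -2.80652828] [ 0.01132236  0.00388806 -0.03992635] 9.578384866825367
```

Request:
move_arm:
  motion:
    - [[0, 0, 0.004], [0, 0, 0]]
    - [[0, 0, 0.008], [0, 0, 0]]
    - [[0, 0, 0.012], [0, 0, 0]]
    - [[0, 0, 0.014], [0, 0, 0]]
    - [[0, 0, 0.014], [0, 0, 0]]

```text
t: 20.62
ee_pos: [455.6, -25.1, 120.9]
orientation: [-2.001, -2.422, 0.0]
ft_force: [0.1, -0.7, -3.7]
width: 9.7
```

```bash
python3 - <<'E'
from h import *
from workcell import ctrl
print(applied([[0,0,.014],[0,0,0]])[0])
o=ctrl.get_obs(); print(o['ee_pos'],o['ft_force'],o['moment'],o['width'])
E
```

```text
[455.59515133 -25.1010783  120.93      ]
[455.59465754 -25.09282023 120.910912  ] [ 0.08840498 -0.70390369 -3.66829749] [0.00542579 0.00704531 0.0223933 ] 9.687134798732167
```

Request:
move_arm:
  motion:
    - [[0, 0, 0.007], [0, 0, 0]]
    - [[0, 0, 0.014], [0, 0, 0]]
    - [[0, 0, 0.021], [0, 0, 0]]
    - [[0, 0, 0.028], [0, 0, 0]]
    - [[0, 0, 0.034], [0, 0, 0]]

```text
t: 21.25
ee_pos: [455.6, -25.1, 115.7]
orientation: [-2.001, -2.422, 0.0]
ft_force: [-0.6, 1.4, -3.9]
width: 9.7
```

```bash
python3 - <<'E'
from h import *
from workcell import ctrl
print(applied([[0,0,.034],[0,0,0]])[0])
o=ctrl.get_obs(); print(o['ee_pos'],o['ft_force'],o['moment'],o['width'])
E
```

```text
[455.59515133 -25.1010783  115.83      ]
[455.61369805 -25.08875284 115.73927503] [-0.56196424  1.41632529 -3.85736795] [-0.00670131 -0.0047893   0.05768673] 9.704305154052559
```

Request:
move_arm:
  motion:
    - [[0, 0, 0.01], [0, 0, 0]]
    - [[0, 0, 0.02], [0, 0, 0]]
    - [[0, 0, 0.03], [0, 0, 0]]
    - [[0, 0, 0.04], [0, 0, 0]]
    - [[0, 0, 0.048], [0, 0, 0]]

```text
t: 21.88
ee_pos: [455.6, -25.1, 108.5]
orientation: [2.001, 2.422, -0.0]
ft_force: [0.1, 0.0, -2.9]
width: 9.6
```

```bash
python3 - <<'E'
from h import *
from workcell import ctrl
print(applied([[0,0,.048],[0,0,0]])[0])
o=ctrl.get_obs(); print(o['ee_pos'],o['ft_force'],o['moment'],o['width'])
E
```

```text
[455.59515133 -25.1010783  108.63      ]
[455.62772071 -25.0835881  108.54038559] [ 0.0538589   0.0330641  -2.91264278] [ 0.0789522  -0.01021109 -0.02765563] 9.647791926527091
```

Request:
move_arm:
  motion:
    - [[0, 0, 0.005], [0, 0, 0]]
    - [[0, 0, 0.01], [0, 0, 0]]
    - [[0, 0, 0.015], [0, 0, 0]]
    - [[0, 0, 0.02], [0, 0, 0]]
    - [[0, 0, 0.02], [0, 0, 0]]

```text
t: 22.5
ee_pos: [455.6, -25.1, 105.6]
orientation: [-2.001, -2.422, 0.0]
ft_force: [0.3, -0.4, -3.4]
width: 9.5
```

Request:
move_arm:
  motion:
    - [[0, 0, 0.0025], [0, 0, 0]]
    - [[0, 0, 0.005], [0, 0, 0]]
    - [[0, 0, 0.006], [0, 0, 0]]
    - [[0, 0, 0.006], [0, 0, 0]]
    - [[0, 0, 0.006], [0, 0, 0]]

```text
t: 23.12
ee_pos: [455.6, -25.1, 104.7]
orientation: [2.001, 2.422, -0.0]
ft_force: [0.3, -0.4, -3.2]
width: 9.8
```

```bash
python3 - <<'E'
from h import *
from workcell import ctrl
print(applied([[0,0,.026],[0,0,0]])[0])
o=ctrl.get_obs(); print(o['ee_pos'],o['ft_force'],o['moment'],o['width'])
E
```

```text
[455.59515133 -25.1010783  104.73      ]
[455.62361178 -25.0927667  104.72311358] [ 0.33637307 -0.39825291 -3.17546177] [ 0.04970732 -0.01153848  0.04920553] 9.845849771375102
```

Foot nominally at 30.7 mm; a little more until it seats.

Request:
move_arm:
  motion:
    - [[0, 0, 0.002], [0, 0, 0]]
    - [[0, 0, 0.004], [0, 0, 0]]
    - [[0, 0, 0.004], [0, 0, 0]]
    - [[0, 0, 0.004], [0, 0, 0]]
    - [[0, 0, 0.004], [0, 0, 0]]

```text
t: 23.75
ee_pos: [455.7, -25.1, 104.4]
orientation: [2.001, 2.422, 0.0]
ft_force: [-3.8, 0.1, 6.9]
width: 9.7
```

Request:
move_arm:
  motion:
    - [[0, 0, 0.002], [0, 0, 0]]
    - [[0, 0, 0.003], [0, 0, 0]]
    - [[0, 0, 0.003], [0, 0, 0]]
    - [[0, 0, 0.003], [0, 0, 0]]
    - [[0, 0, 0.003], [0, 0, 0]]

```text
t: 24.38
ee_pos: [455.5, -25.2, 104.0]
orientation: [2.001, 2.422, -0.0]
ft_force: [-4.0, -0.5, 8.2]
width: 9.9
```

```bash
python3 - <<'E'
from h import *
from workcell import ctrl
print(applied([[0,0,.007],[0,0,0]])[0])
o=ctrl.get_obs(); print(o['ee_pos'],o['ft_force'],o['moment'],o['width'])
E
```

```text
[455.59515133 -25.1010783  103.68      ]
[455.52882442 -25.15592184 104.01747664] [-4.04387161 -0.52187303  8.18733009] [0.04150964 0.34945088 0.01337852] 9.873077350911304
```

Request:
move_arm:
  motion:
    - [[0, 0, -0.003], [0, 0, 0]]
    - [[0, 0, -0.003], [0, 0, 0]]
    - [[0, 0, -0.003], [0, 0, 0]]
    - [[0, 0, -0.003], [0, 0, 0]]
    - [[0, 0, -0.003], [0, 0, 0]]

```text
t: 25.0
ee_pos: [455.6, -25.1, 104.1]
orientation: [-2.001, -2.422, 0.0]
ft_force: [-1.1, 0.2, 2.2]
width: 9.6
```

Request:
move_arm:
  motion:
    - [[0, 0, 0], [0, 0, 0]]
    - [[0, 0, 0], [0, 0, 0]]
    - [[0, 0, 0], [0, 0, 0]]
    - [[0, 0, 0], [0, 0, 0]]
    - [[0, 0, 0], [0, 0, 0]]
  gripper: 0.4

```text
t: 25.62
ee_pos: [455.6, -25.1, 104.1]
orientation: [-2.001, -2.422, -0.0]
ft_force: [-0.1, -0.2, -0.8]
width: 35.3
```

```bash
python3 - <<'E'
from h import *
from workcell import ctrl
print(applied([[0,0,-.003],[0,0,0]])[0])
o=ctrl.get_obs(); print(o['ee_pos'],o['ft_force'],o['moment'],o['width'])
im=ctrl.get_image('scene'); w=ctrl.get_image('wrist')
a=im['pixels'][180:280,280:360,::-1]; a=cv2.resize(a,None,fx=4.5,fy=4.5,interpolation=cv2.INTER_CUBIC)
b=cv2.resize(w['pixels'][:,:,::-1],None,fx=.65,fy=.65)
c=np.zeros((450,800,3),np.uint8); c[:,:360]=a[:450]; c[:312,362:778]=b[:312,:416]; cv2.imwrite('pics/g.png',c)
E
```

```text
[455.59515133 -25.1010783  104.13      ]
[455.60748569 -25.06996193 104.12260308] [-0.12126419 -0.23183581 -0.75402162] [ 0.03474922  0.05869571 -0.0213068 ] 35.27180867569287
```

View pics/g.png

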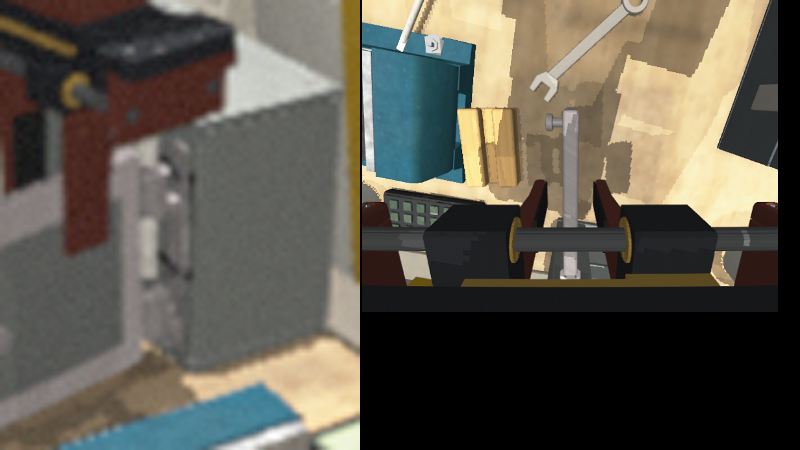

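Request:
move_arm:
  motion:
    - [[0, 0, -0.05], [0, 0, 0]]
    - [[0, 0, -0.15], [0, 0, 0]]
    - [[0, 0, -0.3], [0, 0, 0]]
    - [[0, 0, -0.44], [0, 0, 0]]
    - [[0, 0, -0.44], [0, 0, 0]]

```text
t: 26.35
ee_pos: [457.0, -25.2, 172.2]
orientation: [1.999, 2.419, 0.004]
ft_force: [0.1, 0.6, -0.3]
width: 34.9
```

```bash
python3 - <<'E'
from h import *
from workcell import ctrl
print(applied([[0,0,-.44],[0,0,0]])[0])
o=ctrl.get_obs(); print(o['ee_pos'],o['ft_force'])
im=ctrl.get_image('scene'); w=ctrl.get_image('wrist')
for c in ('scene','wrist'): print([(x['location'],x['p']) for x in ctrl.pinpoint(c,'knuckle_foot')[:1]],[(x['location'],x['p']) for x in ctrl.pinpoint(c,'door_centre')[:1]])
a=im['pixels'][180:280,280:360,::-1]; a=cv2.resize(a,None,fx=4.5,fy=4.5,interpolation=cv2.INTER_CUBIC)
b=cv2.resize(w['pixels'][:,:,::-1],None,fx=.65,fy=.65)
c=np.zeros((450,800,3),np.uint8); c[:,:360]=a[:450]; c[:312,362:778]=b[:312,:416]; cv2.imwrite('pics/i.png',c)
A=load()[1]
line((432.7,-59.9,170),A,4)
line((432.7,-59.9,109),A,4)
E
```

```text
[455.59515133 -25.1010783  170.13      ]
[456.99482461 -25.2046855  172.23069888] [ 0.07597118  0.59401704 -0.3425644 ]
[([522.7, -11.4, 31.6], 0.66)] [([446.7, -27.0, 74.0], 0.75)]
[([521.6, -11.1, 29.5], 0.88)] []
[[[-0.05, -0.048, 0.0], [0.0, 0.0, 0.0]], [[-0.1, -0.097, 0.0], [0.0, 0.0, 0.0]], [[-0.149, -0.145, 0.001], [0.0, 0.0, 0.0]], [[-0.199, -0.194, 0.001], [0.0, 0.0, 0.0]], [[-0.199, -0.194, 0.001], [0.0, 0.0, 0.0]]]
end [432.65 -59.91 169.98]
[[[0.0, 0.0, 0.102], [0.0, 0.0, 0.0]], [[0.0, 0.0, 0.203], [0.0, 0.0, 0.0]], [[0.0, 0.0, 0.305], [0.0, 0.0, 0.0]], [[0.0, 0.0, 0.407], [0.0, 0.0, 0.0]], [[0.0, 0.0, 0.407], [0.0, 0.0, 0.0]]]
end [432.65 -59.91 108.93]
```

View pics/i.png

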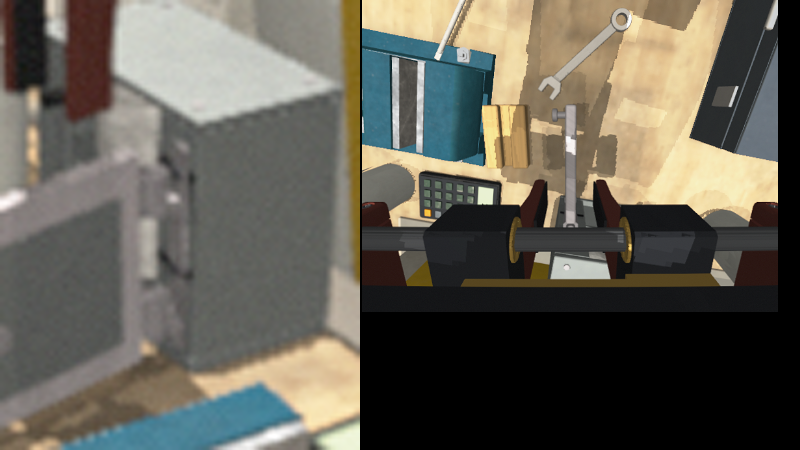

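Request:
move_arm:
  motion:
    - [[-0.05, -0.048, 0], [0, 0, 0]]
    - [[-0.1, -0.097, 0], [0, 0, 0]]
    - [[-0.149, -0.145, 0], [0, 0, 0]]
    - [[-0.199, -0.194, 0.001], [0, 0, 0]]
    - [[-0.199, -0.194, 0.001], [0, 0, 0]]
  gripper: 0

```text
t: 27.28
ee_pos: [432.2, -60.6, 170.0]
orientation: [-2.002, -2.421, 0.0]
ft_force: [0.1, -0.3, 0.1]
width: 0.3
```

Request:
move_arm:
  motion:
    - [[0, 0, 0.1], [0, 0, 0]]
    - [[0, 0, 0.2], [0, 0, 0]]
    - [[0, 0, 0.3], [0, 0, 0]]
    - [[0, 0, 0.407], [0, 0, 0]]
    - [[0, 0, 0.407], [0, 0, 0]]

```text
t: 27.9
ee_pos: [432.1, -59.7, 108.2]
orientation: [-2.0, -2.421, 0.002]
ft_force: [-0.3, -0.0, 1.0]
width: 0.1
```

```bash
cat >> h.py <<'E'
H=np.array([520.8,-12.0])
def push(a0,a1,d0,d1,r=95,z=109,n=5):
    """door yaw a0->a1 deg, TCP at door (-d, r); d from d0 to d1"""
    t=[]
    for i in range(5):
        f=min(1,(i+1)/n); a=np.radians(a0+f*(a1-a0)); d=d0+f*(d1-d0)
        q=H+d*-np.array([np.cos(a),np.sin(a)])+r*np.array([-np.sin(a),np.cos(a)])
        t.append(([*q,z],Rd(a)))
    out=rows(t,3); print(applied(out[-1])[0])
E
python3 - <<'E'
from h import *
from workcell import ctrl
o=ctrl.get_obs(); print(o['ee_pos'],o['ft_force'],o['width'])
w=ctrl.get_image('wrist'); cv2.imwrite('pics/j.png',w['pixels'][:,:,::-1])
push(100.8,90,30,18)
push(90,70,18,18)
E
```

```text
[432.06974764 -59.69515757 108.2039471 ] [-0.34201718 -0.02719359  1.00084255] 0.051852410114171535
[[[0.044, -0.003, 0.0], [0.0, 0.0, 0.037]], [[0.084, -0.007, 0.0], [0.0, 0.0, 0.073]], [[0.124, -0.009, 0.0], [0.0, 0.0, 0.109]], [[0.164, -0.009, 0.0], [0.0, 0.0, 0.145]], [[0.204, -0.007, 0.0], [0.0, 0.0, 0.181]]]
[425.84511243 -30.05286439 108.93      ]
[[[0.045, -0.007, 0.0], [0.0, 0.0, 0.067]], [[0.09, -0.011, 0.0], [0.0, 0.0, 0.134]], [[0.135, -0.011, 0.0], [0.0, 0.0, 0.2]], [[0.18, -0.009, 0.0], [0.0, 0.0, 0.267]], [[0.224, -0.003, 0.0], [0.0, 0.0, 0.334]]]
[425.38630701   3.54701653 108.93      ]
```

View pics/j.png

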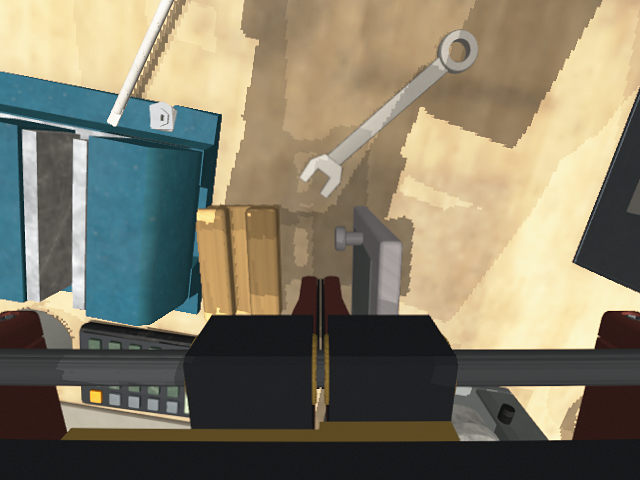

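Request:
move_arm:
  motion:
    - [[0.044, -0.003, 0], [0, 0, 0.037]]
    - [[0.084, -0.007, 0], [0, 0, 0.073]]
    - [[0.124, -0.009, 0], [0, 0, 0.109]]
    - [[0.164, -0.009, 0], [0, 0, 0.145]]
    - [[0.204, -0.007, 0], [0, 0, 0.181]]

```text
t: 28.58
ee_pos: [426.4, -29.9, 109.8]
orientation: [2.222, 2.22, 0.001]
ft_force: [-0.1, 0.7, -1.3]
width: 0.3
```

Request:
move_arm:
  motion:
    - [[0.045, -0.007, 0], [0, 0, 0.067]]
    - [[0.09, -0.011, 0], [0, 0, 0.134]]
    - [[0.135, -0.011, 0], [0, 0, 0.2]]
    - [[0.18, -0.009, 0], [0, 0, 0.267]]
    - [[0.224, -0.003, 0], [0, 0, 0.334]]

```text
t: 29.2
ee_pos: [426.1, 3.8, 109.8]
orientation: [2.575, 1.798, 0.002]
ft_force: [1.0, 0.3, -1.1]
width: 0.4
```

```bash
python3 - <<'E'
from h import *
from workcell import ctrl
o=ctrl.get_obs(); print(o['ee_pos'],o['ft_force'],o['qpos'].round(2))
w=ctrl.get_image('wrist'); cv2.imwrite('pics/k.png',w['pixels'][:,:,::-1])
push(70,52,18,18)
push(52,36,18,18)
push(36,22,18,18)
E
```

```text
[426.07840799   3.79891756 109.82928262] [ 0.95425223  0.33018627 -1.113214  ] [-0.02  0.33  2.13 -0.    0.68 -1.24]
[[[0.04, -0.006, 0.0], [0.0, 0.0, 0.06]], [[0.08, -0.01, 0.0], [0.0, 0.0, 0.12]], [[0.121, -0.011, 0.0], [0.0, 0.0, 0.18]], [[0.161, -0.01, 0.0], [0.0, 0.0, 0.24]], [[0.202, -0.006, 0.0], [0.0, 0.0, 0.3]]]
[434.91634326  32.32336808 108.93      ]
[[[0.035, -0.006, 0.0], [0.0, 0.0, 0.053]], [[0.071, -0.01, 0.0], [0.0, 0.0, 0.106]], [[0.107, -0.011, 0.0], [0.0, 0.0, 0.16]], [[0.143, -0.011, 0.0], [0.0, 0.0, 0.213]], [[0.179, -0.009, 0.0], [0.0, 0.0, 0.266]]]
[450.39262663  54.30585323 108.93      ]
[[[0.031, -0.005, 0.0], [0.0, 0.0, 0.047]], [[0.062, -0.008, 0.0], [0.0, 0.0, 0.094]], [[0.094, -0.011, 0.0], [0.0, 0.0, 0.14]], [[0.125, -0.011, 0.0], [0.0, 0.0, 0.187]], [[0.157, -0.01, 0.0], [0.0, 0.0, 0.234]]]
[468.5593527   69.36648282 108.93      ]
```

View pics/k.png

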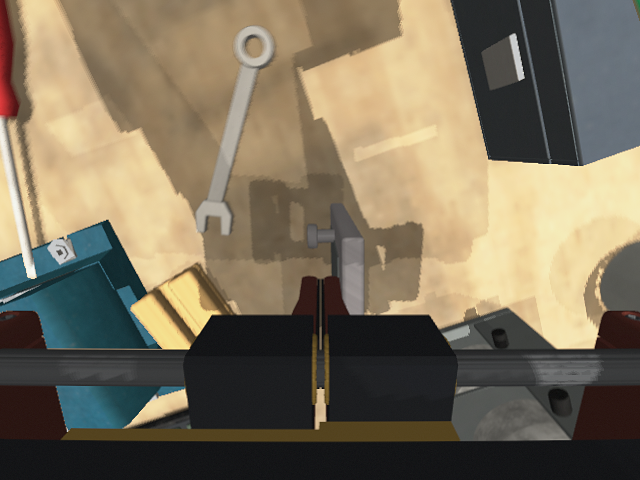

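The leaf (column about 350) is against the finger and turning with it. On with the swing.

Request:
move_arm:
  motion:
    - [[0.04, -0.006, 0], [0, 0, 0.06]]
    - [[0.08, -0.01, 0], [0, 0, 0.12]]
    - [[0.121, -0.011, 0], [0, 0, 0.18]]
    - [[0.161, -0.01, 0], [0, 0, 0.24]]
    - [[0.202, -0.006, 0], [0, 0, 0.3]]

```text
t: 29.88
ee_pos: [435.5, 32.4, 109.7]
orientation: [2.824, 1.375, 0.002]
ft_force: [-0.8, -0.1, -1.2]
width: 0.5
```

Request:
move_arm:
  motion:
    - [[0.035, -0.006, 0], [0, 0, 0.053]]
    - [[0.071, -0.01, 0], [0, 0, 0.106]]
    - [[0.107, -0.011, 0], [0, 0, 0.16]]
    - [[0.143, -0.011, 0], [0, 0, 0.213]]
    - [[0.179, -0.009, 0], [0, 0, 0.266]]

```text
t: 30.5
ee_pos: [451.0, 54.4, 109.6]
orientation: [2.988, 0.97, 0.002]
ft_force: [0.1, -0.7, -0.7]
width: 0.3
```

Request:
move_arm:
  motion:
    - [[0.031, -0.005, 0], [0, 0, 0.047]]
    - [[0.062, -0.008, 0], [0, 0, 0.094]]
    - [[0.094, -0.011, 0], [0, 0, 0.14]]
    - [[0.125, -0.011, 0], [0, 0, 0.187]]
    - [[0.157, -0.01, 0], [0, 0, 0.234]]

```text
t: 31.12
ee_pos: [469.1, 69.4, 109.6]
orientation: [3.084, 0.598, 0.001]
ft_force: [0.1, -0.5, -0.5]
width: 0.5
```

```bash
python3 - <<'E'
from h import *
from workcell import ctrl
o=ctrl.get_obs(); print(o['ee_pos'],o['ft_force'],o['qpos'].round(2))
w=ctrl.get_image('wrist'); cv2.imwrite('pics/l.png',w['pixels'][:,:,::-1])
push(22,11,18,18)
push(11,5,18,18)
E
```

```text
[469.08408398  69.4005128  109.64913376] [ 0.10658778 -0.49549153 -0.5109691 ] [ 0.12  0.38  2.03 -0.    0.72 -0.26]
[[[0.024, -0.004, 0.0], [0.0, 0.0, 0.036]], [[0.049, -0.007, 0.0], [0.0, 0.0, 0.073]], [[0.073, -0.01, 0.0], [0.0, 0.0, 0.11]], [[0.098, -0.011, 0.0], [0.0, 0.0, 0.146]], [[0.123, -0.011, 0.0], [0.0, 0.0, 0.183]]]
[485.05147335  77.80063699 108.93      ]
[[[0.013, -0.003, 0.0], [0.0, 0.0, 0.02]], [[0.026, -0.005, 0.0], [0.0, 0.0, 0.04]], [[0.04, -0.006, 0.0], [0.0, 0.0, 0.06]], [[0.053, -0.008, 0.0], [0.0, 0.0, 0.08]], [[0.067, -0.009, 0.0], [0.0, 0.0, 0.1]]]
[494.65951649  81.04262821 108.93      ]
```

View pics/l.png

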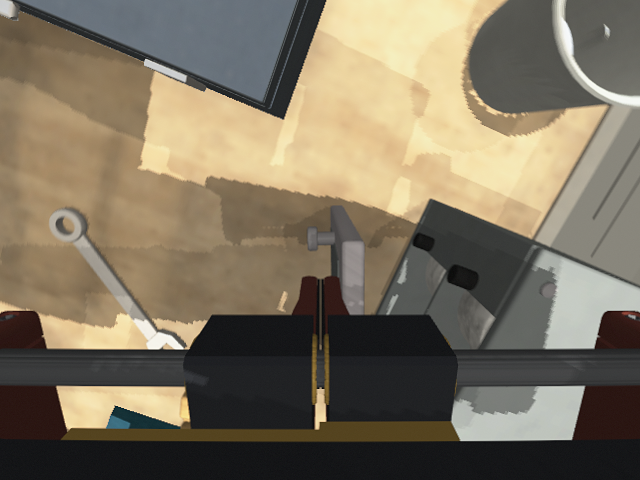

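Request:
move_arm:
  motion:
    - [[0.024, -0.004, 0], [0, 0, 0.036]]
    - [[0.049, -0.007, 0], [0, 0, 0.073]]
    - [[0.073, -0.01, 0], [0, 0, 0.11]]
    - [[0.098, -0.011, 0], [0, 0, 0.146]]
    - [[0.123, -0.011, 0], [0, 0, 0.183]]

```text
t: 31.8
ee_pos: [485.4, 77.8, 109.5]
orientation: [-3.127, -0.302, -0.001]
ft_force: [-0.8, -1.0, 0.2]
width: 0.5
```

Request:
move_arm:
  motion:
    - [[0.013, -0.003, 0], [0, 0, 0.02]]
    - [[0.026, -0.005, 0], [0, 0, 0.04]]
    - [[0.04, -0.006, 0], [0, 0, 0.06]]
    - [[0.053, -0.008, 0], [0, 0, 0.08]]
    - [[0.067, -0.009, 0], [0, 0, 0.1]]

```text
t: 32.42
ee_pos: [494.8, 81.1, 108.9]
orientation: [3.139, 0.135, -0.0]
ft_force: [0.1, -0.3, 0.3]
width: 0.2
```

```bash
python3 - <<'E'
from h import *
from workcell import ctrl
o=ctrl.get_obs(); print(o['ee_pos'],o['ft_force'],o['qpos'].round(2))
w=ctrl.get_image('wrist'); cv2.imwrite('pics/m.png',w['pixels'][:,:,::-1])
push(5,2.5,18,18)
push(2.5,0.5,18,18)
E
```

```text
[494.76771911  81.09171227 108.90611685] [ 0.14570865 -0.31403462  0.26454991] [ 0.14  0.42  1.98 -0.    0.75  0.05]
[[[0.005, -0.001, 0.0], [0.0, 0.0, 0.008]], [[0.011, -0.002, 0.0], [0.0, 0.0, 0.017]], [[0.016, -0.003, 0.0], [0.0, 0.0, 0.025]], [[0.022, -0.004, 0.0], [0.0, 0.0, 0.033]], [[0.027, -0.005, 0.0], [0.0, 0.0, 0.042]]]
[498.6288339   82.14240967 108.93      ]
[[[0.005, -0.001, 0.0], [0.0, 0.0, 0.006]], [[0.009, -0.001, 0.0], [0.0, 0.0, 0.013]], [[0.014, -0.002, 0.0], [0.0, 0.0, 0.02]], [[0.018, -0.003, 0.0], [0.0, 0.0, 0.026]], [[0.022, -0.004, 0.0], [0.0, 0.0, 0.033]]]
[501.89984525  82.88435628 108.93      ]
```

View pics/m.png

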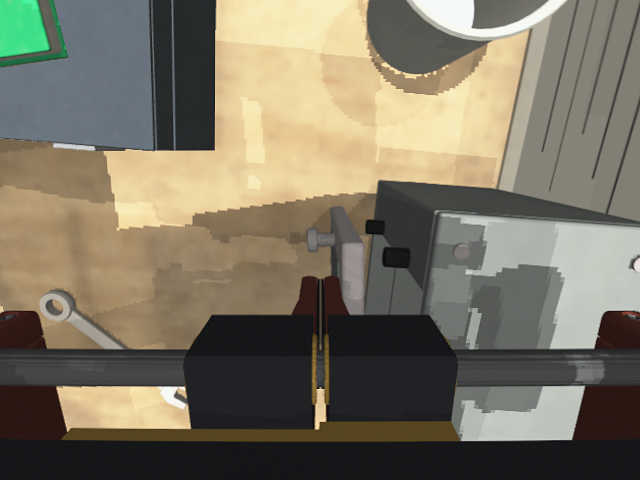

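Request:
move_arm:
  motion:
    - [[0.005, -0.001, 0], [0, 0, 0.008]]
    - [[0.011, -0.002, 0], [0, 0, 0.017]]
    - [[0.016, -0.003, 0], [0, 0, 0.025]]
    - [[0.022, -0.004, 0], [0, 0, 0.033]]
    - [[0.027, -0.005, 0], [0, 0, 0.042]]

```text
t: 33.1
ee_pos: [498.7, 82.2, 108.9]
orientation: [3.141, 0.067, -0.0]
ft_force: [-0.1, -0.3, 0.7]
width: 0.4
```

Request:
move_arm:
  motion:
    - [[0.005, -0.001, 0], [0, 0, 0.006]]
    - [[0.009, -0.001, 0], [0, 0, 0.013]]
    - [[0.014, -0.002, 0], [0, 0, 0.02]]
    - [[0.018, -0.003, 0], [0, 0, 0.026]]
    - [[0.022, -0.004, 0], [0, 0, 0.033]]

```text
t: 33.72
ee_pos: [501.9, 82.9, 108.9]
orientation: [3.142, 0.013, -0.0]
ft_force: [-0.6, -0.2, -0.0]
width: 0.4
```

```bash
python3 - <<'E'
from h import *
from workcell import ctrl
o=ctrl.get_obs(); print(o['ee_pos'],o['ft_force'],o['moment'])
w=ctrl.get_image('wrist'); cv2.imwrite('pics/n.png',cv2.resize(w['pixels'][180:330,280:480,::-1],None,fx=4,fy=4))
p,R=load(); print(R.T@np.array([1,0,0])/150)
E
```

```text
[501.92236446  82.89887241 108.92075033] [-0.57305554 -0.21413081 -0.03872623] [-0.07674914  0.16508127  0.01586821]
[6.66641786e-03 5.75969296e-05 0.00000000e+00]
```

View pics/n.png

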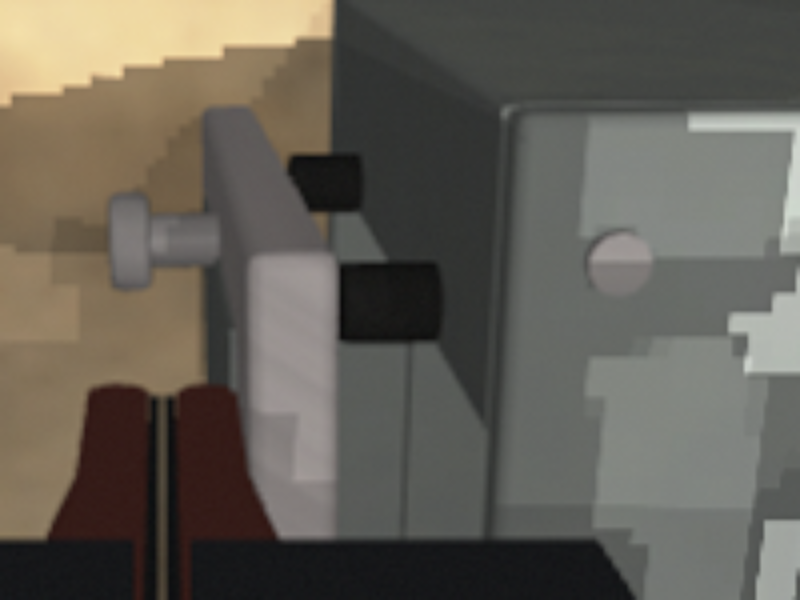

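Request:
move_arm:
  motion:
    - [[0.003, 0, 0], [0, 0, 0]]
    - [[0.006, 0, 0], [0, 0, 0]]
    - [[0.006, 0, 0], [0, 0, 0]]
    - [[0.006, 0, 0], [0, 0, 0]]
    - [[0.006, 0, 0], [0, 0, 0]]

```text
t: 34.4
ee_pos: [502.8, 82.9, 109.0]
orientation: [3.142, 0.014, 0.0]
ft_force: [-0.3, -0.8, -0.7]
width: 0.4
```

```bash
python3 - <<'E'
from h import *
from workcell import ctrl
print(applied([[.006,0,0],[0,0,0]])[0])
o=ctrl.get_obs(); print(o['ee_pos'],o['ft_force'],o['moment'])
E
```

```text
[502.79981166  82.89213186 108.93      ]
[502.82709167  82.90183614 108.9552361 ] [-0.33922998 -0.83448408 -0.65063372] [-0.0516446   0.12850257  0.0032541 ]
```

Request:
move_arm:
  motion:
    - [[0.003, 0, 0], [0, 0, 0]]
    - [[0.006, 0, 0], [0, 0, 0]]
    - [[0.006, 0, 0], [0, 0, 0]]
    - [[0.006, 0, 0], [0, 0, 0]]
    - [[0.006, 0, 0], [0, 0, 0]]

```text
t: 35.02
ee_pos: [503.7, 82.9, 108.9]
orientation: [-3.142, -0.014, -0.0]
ft_force: [0.3, 0.2, 0.3]
width: 0.3
```

```bash
python3 - <<'E'
from h import *
from workcell import ctrl
print(applied([[.006,0,0],[0,0,0]])[0])
o=ctrl.get_obs(); print(o['ee_pos'],o['ft_force'],o['moment'])
E
```

```text
[503.69977807  82.89990745 108.93      ]
[503.74621837  82.90396772 108.94574481] [0.33539063 0.15055342 0.2706048 ] [-0.06632018  0.07134783 -0.004967  ]
```

Request:
move_arm:
  motion:
    - [[0.003, 0, 0], [0, 0, 0]]
    - [[0.006, 0, 0], [0, 0, 0]]
    - [[0.006, 0, 0], [0, 0, 0]]
    - [[0.006, 0, 0], [0, 0, 0]]
    - [[0.006, 0, 0], [0, 0, 0]]

```text
t: 35.65
ee_pos: [504.0, 82.9, 108.8]
orientation: [3.141, 0.014, -0.002]
ft_force: [-6.0, 0.5, 4.1]
width: 0.4
```

```bash
python3 - <<'E'
from h import *
from workcell import ctrl
print(applied([[.006,0,0],[0,0,0]])[0])
o=ctrl.get_obs(); print(o['ee_pos'],o['ft_force'],o['moment'])
w=ctrl.get_image('wrist'); cv2.imwrite('pics/o.png',cv2.resize(w['pixels'][180:330,280:480,::-1],None,fx=4,fy=4))
E
```

```text
[504.59974448  82.90768304 108.93      ]
[503.99822271  82.88767445 108.83480282] [-6.01671211  0.50780087  4.06500163] [0.06426113 0.88967454 0.09448288]
```

View pics/o.png

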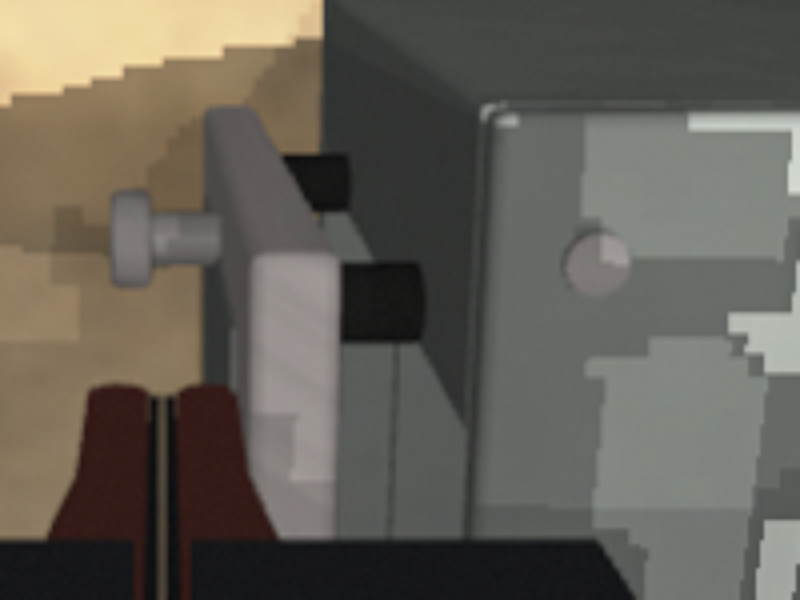

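Request:
move_arm:
  motion:
    - [[-0.003, 0, 0], [0, 0, 0]]
    - [[-0.008, 0, 0], [0, 0, 0]]
    - [[-0.02, 0, 0], [0, 0, 0]]
    - [[-0.08, 0, 0], [0, 0, 0]]
    - [[-0.2, 0, 0], [0, 0, 0]]

```text
t: 36.33
ee_pos: [474.7, 82.7, 109.0]
orientation: [-3.141, -0.013, -0.002]
ft_force: [0.4, -0.1, 0.2]
width: 0.7
```

Request:
move_arm:
  motion:
    - [[-0.1, 0, -0.2], [0, 0, 0]]
    - [[-0.2, 0, -0.4], [0, 0, 0]]
    - [[-0.3, 0, -0.7], [0, 0, 0]]
    - [[-0.4, 0, -0.9], [0, 0, 0]]
    - [[-0.4, 0, -0.9], [0, 0, 0]]

```text
t: 36.95
ee_pos: [415.1, 82.3, 245.9]
orientation: [-3.141, -0.014, -0.008]
ft_force: [0.1, -0.2, -0.1]
width: 0.6
```

```bash
python3 - <<'E'
from h import *
from workcell import ctrl
import pickle
print(applied([[-.2,0,0],[0,0,0]])[0],applied([[-.4,0,-.9],[0,0,0]])[0])
o=ctrl.get_obs(); print(o['ee_pos'],o['ft_force'],o['moment'])
d={c:ctrl.get_image(c) for c in('scene','top','wrist')}
pickle.dump((o,d),open('z.pkl','wb'))
for n in ('knuckle_foot','door_centre','door','wash_bottle','beaker','calculator','marker'): print(n,[[(np.round(x['location'],1).tolist(),round(x['p'],2)) for x in ctrl.pinpoint(c,n)[:1]] for c in('scene','top')])
a=d['scene']['pixels'][160:280,230:390,::-1]; a=cv2.resize(a,(400,300),interpolation=cv2.INTER_CUBIC)
b=d['top']['pixels'][180:270,210:330,::-1]; b=cv2.resize(b,(400,300),interpolation=cv2.INTER_CUBIC)
cv2.imwrite('pics/p.png',np.hstack([a,b])); cv2.imwrite('pics/q.png',d['wrist']['pixels'][:,:,::-1])
E
```

```text
[474.60086413  82.64849685 108.93      ] [414.60310342  82.13012449 243.93      ]
[415.07229944  82.3229948  245.93073013] [ 0.14143513 -0.22994774 -0.06069493] [-0.1349609   0.01202916 -0.08614746]
knuckle_foot [[([517.9, -10.8, 31.9], 0.6)], [([518.4, -14.5, 26.9], 0.61)]]
door_centre [[([516.3, 55.8, 72.4], 0.88)], [([512.0, 58.5, 73.5], 0.64)]]
door [[([519.7, -10.1, 14.7], 0.62)], [([515.9, -16.1, 15.3], 0.68)]]
wash_bottle [[([577.5, -303.0, 0.6], 0.58)], [([575.2, -298.9, -3.7], 0.66)]]
beaker [[([560.3, 255.5, -1.2], 0.83)], []]
calculator [[([572.2, -176.6, -4.4], 0.69)], [([573.8, -183.0, 5.1], 0.91)]]
marker [[([620.0, -372.7, -0.6], 0.58)], [([620.4, -371.8, 3.3], 0.63)]]
```

View pics/p.png

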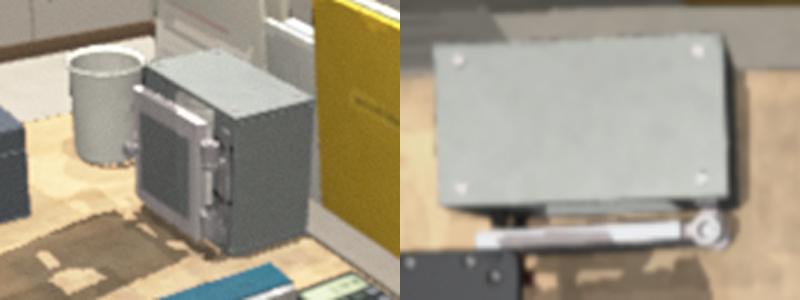

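View pics/q.png

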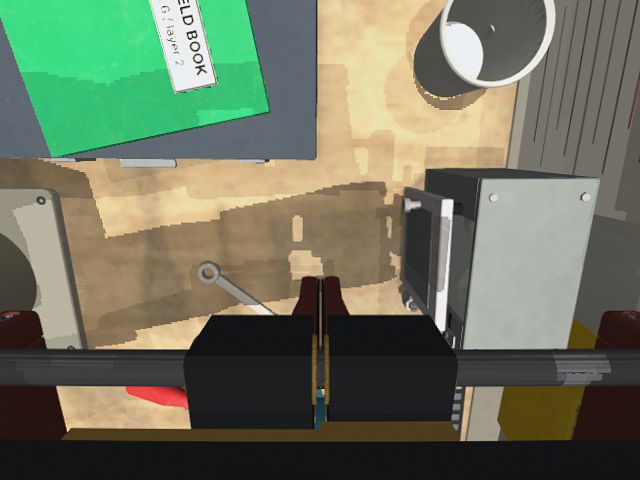

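```bash
python3 - <<'E'
from h import *
import pickle
o,d=pickle.load(open('z.pkl','rb'))
cv2.imwrite('pics/r.png',cv2.resize(d['wrist']['pixels'][160:360,390:520,::-1],None,fx=3,fy=3,interpolation=cv2.INTER_CUBIC))
cv2.imwrite('pics/s.png',cv2.resize(d['top']['pixels'][225:265,210:320,::-1],None,fx=7,fy=7,interpolation=cv2.INTER_CUBIC))
E
```

```text
(no output)
```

View pics/r.png

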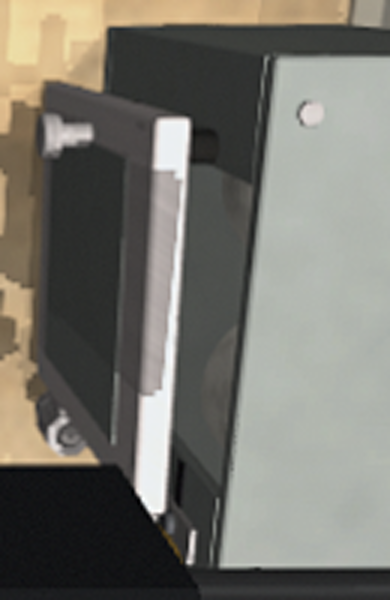

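View pics/s.png

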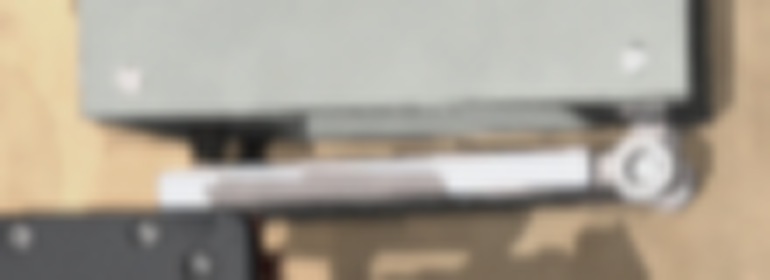

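```bash
python3 - <<'E'
from h import *
import pickle
o,d=pickle.load(open('z.pkl','rb'))
def back(im,u,z,R,t):
    n=cv2.undistortPoints(np.array([[u]],float),np.array(im['camera_matrix']),np.array(im['D']))[0,0]
    C=-R.T@t; r=R.T@np.array([*n,1]); return C+r*(z-C[2])/r[2]
def rep(name,c,f,o0,pts,RT):
    for lab,a,b,z in pts:
        A=back(d[c],np.array(a)/f+o0,z,*RT); B=back(d[c],np.array(b)/f+o0,z,*RT); v=A-B
        print(c,lab,A.round(1),B.round(1),'yaw',np.degrees(np.arctan2(-v[0],v[1])).round(2))
t=d['top']; rep('','top',7,np.array([210,225]),[('leaf back',(160,172),(588,150),134),('cab',(80,115),(690,97),145)],(np.array(t['R']),np.array(t['t'])))
w=d['wrist']; rep('','wrist',3,np.array([390,160]),[('leaf back',(190,120),(165,515),134),('leaf front',(153,120),(135,500),134),('cab',(268,55),(222,560),145)],wristRT(w,o))
E
```

```text
top leaf back [520.2 113.9 134. ] [524.    0.6 134. ] yaw 1.93
top cab [535.  132.6 145. ] [536.8 -27.  145. ] yaw 0.64
wrist leaf back [521.2 117.2 134. ] [526.7   1.  134. ] yaw 2.71
wrist leaf front [511.3 117.1 134. ] [517.3   5.8 134. ] yaw 3.08
wrist cab [534.8 135.2 145. ] [540.1  -7.1 145. ] yaw 2.15
```

Request:
move_arm:
  motion:
    - [[0.2, 0.05, -0.01], [0, 0, 0]]
    - [[0.4, 0.1, -0.02], [0, 0, 0]]
    - [[0.6, 0.15, -0.03], [0, 0, 0]]
    - [[0.76, 0.2, -0.04], [0, 0, 0]]
    - [[0.76, 0.2, -0.04], [0, 0, 0]]

```text
t: 38.42
ee_pos: [530.0, 52.8, 249.8]
orientation: [3.142, 0.012, 0.001]
ft_force: [0.9, -0.6, -0.4]
width: 0.3
```

```bash
python3 - <<'E'
from h import *
from workcell import ctrl
import pickle
print(applied([[.76,.2,-.04],[0,0,0]])[0])
o=ctrl.get_obs(); print(o['ee_pos'],o['ft_force'])
w=ctrl.get_image('wrist'); pickle.dump((o,w),open('y.pkl','wb'))
cv2.imwrite('pics/t.png',w['pixels'][:,:,::-1])
E
```

```text
[528.85803495  53.11615163 249.93      ]
[529.99985698  52.78423594 249.831374  ] [ 0.93060167 -0.63444183 -0.41021948]
```

View pics/t.png

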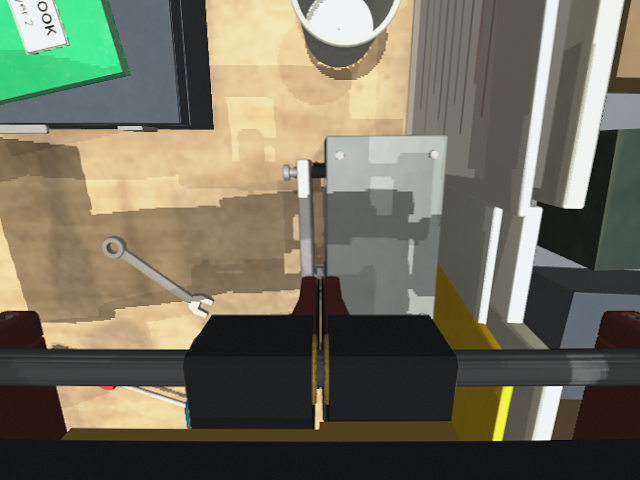

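```bash
python3 - <<'E'
from h import *
import pickle
o,w=pickle.load(open('y.pkl','rb'))
cv2.imwrite('pics/u.png',cv2.resize(w['pixels'][130:290,275:355,::-1],None,fx=3.7,fy=3.7,interpolation=cv2.INTER_CUBIC))
cv2.imwrite('pics/v.png',cv2.resize(w['pixels'][150:190,275:345,::-1],None,fx=11,fy=11,interpolation=cv2.INTER_CUBIC))
E
```

```text
(no output)
```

View pics/u.png

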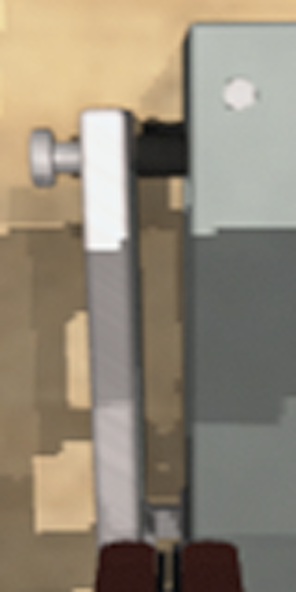

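View pics/v.png

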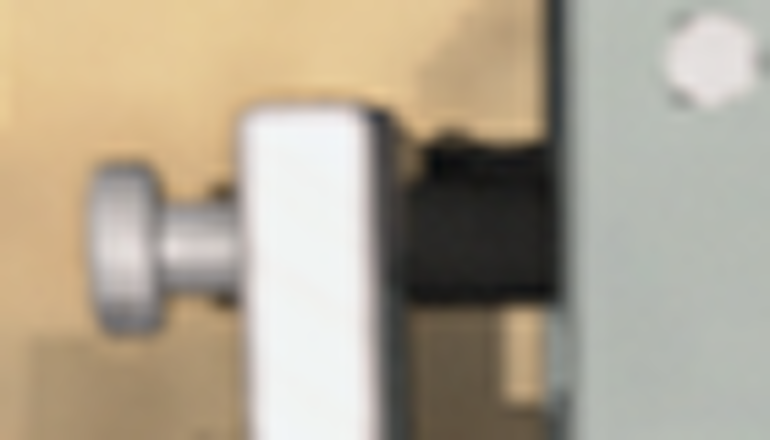

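```bash
python3 - <<'E'
from h import *
A=Rd(0.0085)
line((470,82.9,170),load()[1],4)
p,R=load();print(p)
t=[((470,82.9,150),R),((470,82.9,109),R),((480,82.9,109),R),((490,82.9,109),R),((499,82.9,109),R)]
o=rows(t,3);print(applied(o[-1])[0])
p,R=load()
t=[((x,82.9,109),R) for x in (500.2,501.2,502.,502.7,503.4)]
o=rows(t,4);print(applied(o[-1])[0])
E
```

```text
[[[-0.098, -0.05, 0.133], [0.0, 0.0, 0.0]], [[-0.195, -0.101, 0.266], [0.0, 0.0, 0.0]], [[-0.293, -0.151, 0.4], [0.0, 0.0, 0.0]], [[-0.391, -0.202, 0.533], [0.0, 0.0, 0.0]], [[-0.391, -0.202, 0.533], [0.0, 0.0, 0.0]]]
end [469.95  82.91 169.98]
[469.94844581  82.9083118  169.98      ]
[[[0.0, 0.0, 0.133], [0.0, 0.0, 0.0]], [[0.0, 0.0, 0.407], [0.0, 0.0, 0.0]], [[0.067, 0.001, 0.407], [0.0, 0.0, 0.0]], [[0.134, 0.001, 0.407], [0.0, 0.0, 0.0]], [[0.194, 0.002, 0.407], [0.0, 0.0, 0.0]]]
[499.04995161  82.85973359 108.93      ]
[[[0.0077, -0.0002, -0.0005], [0.0, 0.0, 0.0]], [[0.0143, -0.0001, -0.0005], [0.0, 0.0, 0.0]], [[0.0197, -0.0001, -0.0005], [0.0, 0.0, 0.0]], [[0.0243, -0.0001, -0.0005], [0.0, 0.0, 0.0]], [[0.029, 0.0, -0.0005], [0.0, 0.0, 0.0]]]
[503.39978927  82.89731559 109.005     ]
```

Request:
move_arm:
  motion:
    - [[-0.098, -0.05, 0.133], [0, 0, 0]]
    - [[-0.195, -0.101, 0.266], [0, 0, 0]]
    - [[-0.293, -0.151, 0.4], [0, 0, 0]]
    - [[-0.391, -0.202, 0.533], [0, 0, 0]]
    - [[-0.391, -0.202, 0.533], [0, 0, 0]]

```text
t: 39.1
ee_pos: [467.0, 83.2, 169.0]
orientation: [3.141, 0.016, -0.006]
ft_force: [-0.1, -0.1, 0.8]
width: 0.3
```

Request:
move_arm:
  motion:
    - [[0, 0, 0.133], [0, 0, 0]]
    - [[0, 0, 0.407], [0, 0, 0]]
    - [[0.067, 0.001, 0.407], [0, 0, 0]]
    - [[0.134, 0.001, 0.407], [0, 0, 0]]
    - [[0.194, 0.002, 0.407], [0, 0, 0]]

```text
t: 39.72
ee_pos: [501.4, 83.0, 110.6]
orientation: [-3.141, -0.013, -0.005]
ft_force: [0.0, 0.2, 0.8]
width: 0.5
```

Request:
move_arm:
  motion:
    - [[0.0077, 0, 0], [0, 0, 0]]
    - [[0.0143, 0, 0], [0, 0, 0]]
    - [[0.0197, 0, 0], [0, 0, 0]]
    - [[0.0243, 0, 0], [0, 0, 0]]
    - [[0.029, 0, 0], [0, 0, 0]]

```text
t: 40.35
ee_pos: [503.3, 82.9, 108.9]
orientation: [3.142, 0.014, -0.0]
ft_force: [0.5, -0.7, 0.7]
width: 0.2
```

```bash
python3 - <<'E'
from h import *
from workcell import ctrl
o=ctrl.get_obs(); print(o['ee_pos'],o['ft_force'],o['moment'])
E
```

```text
[503.26240869  82.92277986 108.91070692] [ 0.54817066 -0.6531037   0.67708882] [-0.0173283   0.09187631 -0.02975221]
```

Request:
move_arm:
  motion:
    - [[0.001, 0, 0], [0, 0, 0]]
    - [[0.002, 0, 0], [0, 0, 0]]
    - [[0.003, 0, 0], [0, 0, 0]]
    - [[0.003, 0, 0], [0, 0, 0]]
    - [[0.003, 0, 0], [0, 0, 0]]

```text
t: 40.98
ee_pos: [503.8, 82.9, 108.9]
orientation: [3.142, 0.014, -0.0]
ft_force: [0.7, -0.6, 0.4]
width: 0.4
```

```bash
python3 - <<'E'
from h import *
from workcell import ctrl
print(applied([[.003,0,0],[0,0,0]])[0])
o=ctrl.get_obs(); print(o['ee_pos'],o['ft_force'],o['moment'])
E
```

```text
[503.84977247  82.90120338 109.005     ]
[503.84139264  82.90404013 108.9255962 ] [ 0.72879985 -0.64829627  0.4233533 ] [-0.07124807  0.05735082  0.01884569]
```

Request:
move_arm:
  motion:
    - [[0.001, 0, 0], [0, 0, 0]]
    - [[0.002, 0, 0], [0, 0, 0]]
    - [[0.002, 0, 0], [0, 0, 0]]
    - [[0.002, 0, 0], [0, 0, 0]]
    - [[0.002, 0, 0], [0, 0, 0]]

```text
t: 41.6
ee_pos: [503.9, 82.9, 108.9]
orientation: [3.142, 0.014, -0.001]
ft_force: [-2.6, 0.7, 1.1]
width: 0.6
```

```bash
python3 - <<'E'
from h import *
from workcell import ctrl
print(applied([[.002,0,0],[0,0,0]])[0])
o=ctrl.get_obs(); print(o['ee_pos'],o['ft_force'],o['moment'])
w=ctrl.get_image('wrist'); cv2.imwrite('pics/w.png',cv2.resize(w['pixels'][180:330,280:480,::-1],None,fx=4,fy=4))
E
```

```text
[504.14976127  82.90379524 109.005     ]
[503.91518957  82.90838498 108.88671094] [-2.60845879  0.65228814  1.14554128] [0.01551187 0.38285237 0.00996919]
```

View pics/w.png

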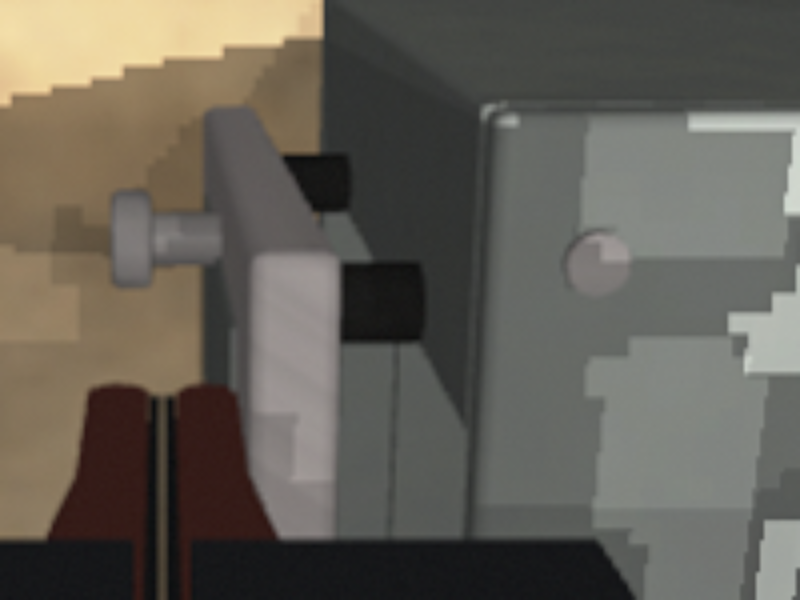

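Request:
move_arm:
  motion:
    - [[-0.0005, 0, 0], [0, 0, 0]]
    - [[-0.001, 0, 0], [0, 0, 0]]
    - [[-0.0015, 0, 0], [0, 0, 0]]
    - [[-0.002, 0, 0], [0, 0, 0]]
    - [[-0.0025, 0, 0], [0, 0, 0]]

```text
t: 42.28
ee_pos: [503.9, 82.9, 108.9]
orientation: [3.142, 0.014, 0.0]
ft_force: [-2.0, -0.4, 0.0]
width: 0.5
```

Request:
move_arm:
  motion:
    - [[-0.0005, 0, 0], [0, 0, 0]]
    - [[-0.001, 0, 0], [0, 0, 0]]
    - [[-0.002, 0, 0], [0, 0, 0]]
    - [[-0.003, 0, 0], [0, 0, 0]]
    - [[-0.004, 0, 0], [0, 0, 0]]

```text
t: 42.9
ee_pos: [503.4, 82.9, 109.0]
orientation: [-3.142, -0.014, -0.001]
ft_force: [-0.1, -0.5, -0.2]
width: 0.8
```

Request:
move_arm:
  motion:
    - [[-0.003, 0, 0], [0, 0, 0]]
    - [[-0.01, 0, 0], [0, 0, 0]]
    - [[-0.03, 0, 0], [0, 0, 0]]
    - [[-0.09, 0, 0], [0, 0, 0]]
    - [[-0.2, 0, 0], [0, 0, 0]]

```text
t: 43.52
ee_pos: [472.4, 82.6, 108.9]
orientation: [3.142, 0.013, 0.0]
ft_force: [-0.3, 0.2, -1.1]
width: 0.7
```

Request:
move_arm:
  motion:
    - [[0, -0.05, -0.2], [0, 0, 0]]
    - [[0, -0.05, -0.5], [0, 0, 0]]
    - [[0, -0.05, -0.8], [0, 0, 0]]
    - [[0.2, 0.0, -0.94], [0, 0, 0]]
    - [[0.36, 0.2, -0.94], [0, 0, 0]]

```text
t: 44.15
ee_pos: [528.4, 53.8, 252.2]
orientation: [-3.141, -0.017, -0.007]
ft_force: [0.2, 0.4, -0.8]
width: 0.3
```

```bash
python3 - <<'E'
from h import *
from workcell import ctrl
import pickle
for r in (-.0025,-.004,-.2): applied([[r,0,0],[0,0,0]])
print(applied([[.36,.2,-.94],[0,0,0]])[0])
o=ctrl.get_obs(); print(o['ee_pos'],o['ft_force'],o['t'])
w=ctrl.get_image('wrist'); pickle.dump((o,w),open('x.pkl','wb'))
cv2.imwrite('pics/x.png',cv2.resize(w['pixels'][130:230,270:420,::-1],None,fx=5,fy=5,interpolation=cv2.INTER_CUBIC))
E
```

```text
[527.43308813  53.10384028 250.005     ]
[528.38635561  53.75913379 252.19880935] [ 0.24615964  0.37424896 -0.80297661] 44.15
```

View pics/x.png

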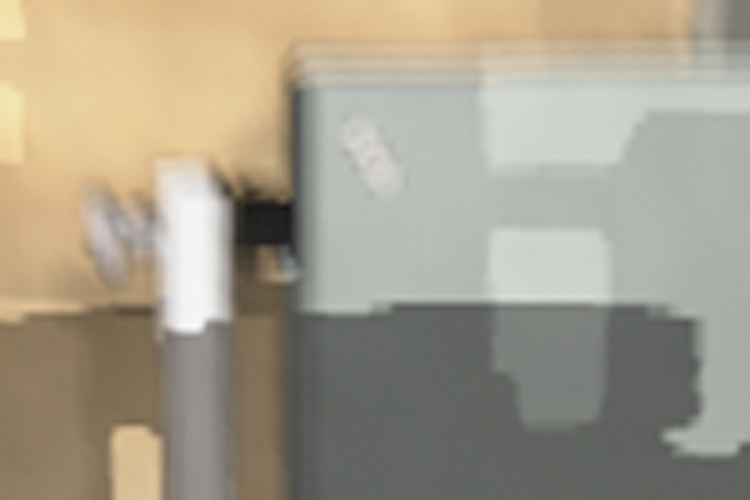

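Blurred by motion; look again at rest.

```bash
python3 - <<'E'
from h import *
from workcell import ctrl
import pickle
for i in range(3): w=ctrl.get_image('wrist')
o=ctrl.get_obs(); w=ctrl.get_image('wrist'); pickle.dump((o,w),open('x.pkl','wb'))
a=cv2.resize(w['pixels'][150:190,275:345,::-1],None,fx=11,fy=11,interpolation=cv2.INTER_CUBIC)
cv2.imwrite('pics/x2.png',a)
cv2.imwrite('pics/x3.png',cv2.resize(w['pixels'][130:290,275:355,::-1],None,fx=3.7,fy=3.7,interpolation=cv2.INTER_CUBIC))
E
```

```text
(no output)
```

View pics/x2.png

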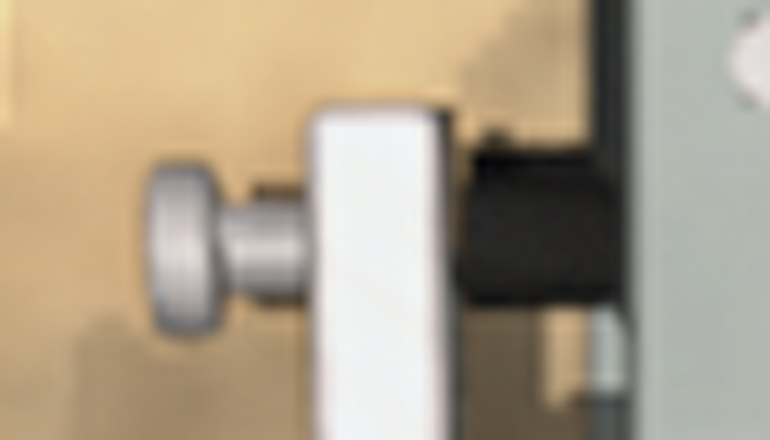

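View pics/x3.png

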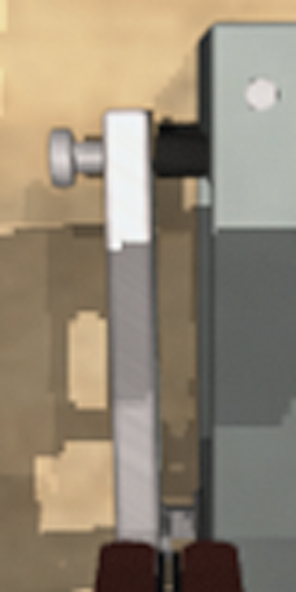

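```bash
python3 - <<'E'
from h import *
import pickle
def back(im,u,z,R,t):
    n=cv2.undistortPoints(np.array([[u]],float),np.array(im['camera_matrix']),np.array(im['D']))[0,0]
    C=-R.T@t; r=R.T@np.array([*n,1]); return C+r*(z-C[2])/r[2]
for f,pts in (('y.pkl',{'leafback':(378,200,134),'leafback_bot':(408,330,14),'stop hi':(430,170,109),'stop lo':(407,250,43),'cab':(568,200,145)}),('x.pkl',{'leafback':(445,200,134),'stop hi':(472,170,109),'stop lo':(462,250,43),'cab':(635,200,145)})):
    o,w=pickle.load(open(f,'rb')); R,t=wristRT(w,o); print(f,'cam',-R.T@t)
    for k,(u,v,z) in pts.items(): print(k,back(w,np.array([u,v])/11+[275,150],z,R,t).round(1))
E
```

```text
y.pkl cam [529.52765146 125.37177987 413.02343561]
leafback [521.2 110.9 134. ]
leafback_bot [520.7  91.7  14. ]
stop hi [524.5 112.  109. ]
stop lo [521.3 101.6  43. ]
cab [534.5 111.6 145. ]
x.pkl cam [526.09754809 125.45156153 412.58228578]
leafback [522.  111.1 134. ]
stop hi [523.7 112.1 109. ]
stop lo [522.3 101.8  43. ]
cab [535.1 111.8 145. ]
```

```bash
python3 - <<'E'
from h import *
import pickle
def back(im,u,z,R,t):
    n=cv2.undistortPoints(np.array([[u]],float),np.array(im['camera_matrix']),np.array(im['D']))[0,0]
    C=-R.T@t; r=R.T@np.array([*n,1]); return C+r*(z-C[2])/r[2]
o,w=pickle.load(open('x.pkl','rb'))
oy,wy=pickle.load(open('y.pkl','rb'))
g=cv2.imread('pics/w.png',0); gw=cv2.resize(g,(200,150),interpolation=cv2.INTER_AREA)
gx=cv2.cvtColor(w['pixels'],cv2.COLOR_RGB2GRAY); gy=cv2.cvtColor(wy['pixels'],cv2.COLOR_RGB2GRAY)
for r in (250,270,290,310): print('w',r,gw[r-180,50:135].tolist())
for r in (165,180,200,220): print('x',r,gx[r,298:340].tolist()); print('y',r,gy[r,292:334].tolist())
E
```

```text
w 250 [77, 56, 50, 50, 52, 57, 66, 73, 73, 73, 73, 75, 92, 114, 128, 135, 141, 145, 145, 146, 147, 148, 149, 149, 151, 151, 151, 152, 152, 152, 153, 151, 145, 139, 113, 58, 24, 22, 24, 25, 24, 23, 22, 20, 21, 21, 22, 21, 22, 22, 21, 21, 20, 21, 20, 26, 40, 50, 50, 51, 51, 50, 51, 51, 51, 49, 51, 53, 62, 60, 55, 66, 82, 91, 97, 101, 104, 104, 103, 103, 104, 104, 103, 104, 104]
w 270 [80, 57, 50, 50, 50, 51, 52, 70, 85, 80, 74, 77, 97, 119, 130, 137, 142, 144, 144, 144, 145, 146, 148, 148, 148, 148, 149, 148, 149, 149, 149, 145, 138, 130, 109, 86, 90, 91, 90, 90, 90, 90, 91, 90, 91, 90, 91, 90, 76, 73, 89, 91, 90, 90, 91, 90, 86, 70, 51, 48, 49, 49, 51, 51, 49, 49, 54, 61, 58, 55, 66, 81, 90, 96, 101, 103, 102, 103, 103, 103, 104, 104, 103, 104, 104]
w 290 [34, 34, 34, 33, 34, 34, 34, 33, 33, 32, 43, 67, 95, 113, 120, 125, 129, 130, 128, 129, 129, 127, 127, 136, 146, 148, 149, 150, 150, 151, 149, 145, 137, 121, 100, 90, 89, 91, 90, 91, 91, 90, 90, 89, 90, 90, 90, 79, 72, 83, 89, 91, 90, 90, 89, 89, 89, 89, 89, 89, 89, 89, 89, 89, 88, 88, 80, 63, 57, 68, 83, 92, 97, 102, 104, 103, 103, 
[... 1331 characters left out ...]
9, 110, 109, 110, 111, 111, 111, 102, 84, 79, 81, 87, 77, 72, 90, 96, 97, 97, 96, 98, 96]
y 200 [107, 107, 108, 109, 108, 105, 111, 130, 140, 142, 143, 143, 143, 142, 142, 141, 133, 112, 87, 70, 74, 102, 111, 111, 112, 111, 112, 111, 113, 111, 100, 84, 79, 77, 76, 85, 95, 98, 98, 98, 99, 97]
x 220 [186, 188, 188, 190, 194, 168, 104, 115, 133, 140, 141, 141, 141, 142, 142, 142, 138, 123, 101, 88, 105, 113, 113, 113, 113, 113, 114, 114, 115, 106, 81, 78, 86, 75, 71, 91, 97, 96, 95, 96, 95, 96]
y 220 [131, 172, 190, 190, 192, 189, 160, 123, 130, 140, 142, 142, 143, 143, 143, 144, 141, 127, 103, 80, 66, 77, 108, 115, 115, 115, 116, 115, 115, 115, 118, 109, 86, 75, 76, 84, 94, 99, 96, 97, 96, 97]
```

```bash
python3 - <<'E'
from h import *
import pickle
def back(im,u,z,R,t):
    n=cv2.undistortPoints(np.array([[u]],float),np.array(im['camera_matrix']),np.array(im['D']))[0,0]
    C=-R.T@t; r=R.T@np.array([*n,1]); return C+r*(z-C[2])/r[2]
o,w=pickle.load(open('x.pkl','rb')); oy,wy=pickle.load(open('y.pkl','rb'))
ow={'ee_pos':np.array([503.915,82.908,108.887]),'orientation':o['orientation']*0+np.array([3.14153,.0136,-.0008])}
def run(n,o,lst):
    R,t=wristRT(w,o)
    for r,ul,uc in lst:
        A=back(w,(ul,r),134,R,t);B=back(w,(uc,r),145,R,t); print(n,A.round(2),B.round(2),'dx',(B-A)[0].round(2))
run('w',ow,[(250,364.0,401.8),(270,363.5,400.9),(290,363.3,399.3),(310,362.7,398.5)])
run('x',o,[(165,314.2,332.1),(180,314.7,332.15),(200,315.0,332.5),(220,315.6,332.5)])
run('y',oy,[(165,308.05,326.2),(180,308.6,326.9),(200,309.2,326.6),(220,309.9,326.5)])
E
```

```text
w [521.87 115.54 134.  ] [534.77 118.86 145.  ] dx 12.9
w [522.04 106.82 134.  ] [535.   110.83 145.  ] dx 12.96
w [522.34  97.81 134.  ] [534.96 102.54 145.  ] dx 12.62
w [522.47  88.5  134.  ] [535.24  93.97 145.  ] dx 12.77
x [521.01 113.55 134.  ] [534.63 114.13 145.  ] dx 13.62
x [521.45 101.98 134.  ] [534.86 103.02 145.  ] dx 13.41
x [521.76  86.16 134.  ] [535.39  87.83 145.  ] dx 13.63
x [522.32  69.88 134.  ] [535.66  72.19 145.  ] dx 13.34
y [520.19 113.37 134.  ] [534.19 113.96 145.  ] dx 14.0
y [520.62 101.79 134.  ] [534.86 102.83 145.  ] dx 14.24
y [521.11  85.94 134.  ] [534.84  87.61 145.  ] dx 13.73
y [521.69  69.63 134.  ] [534.97  71.94 145.  ] dx 13.29
```

```bash
python3 - <<'E'
from h import *
line((470,82.9,170),load()[1],4)
p,R=load()
t=[((470,82.9,150),R),((470,82.9,109),R),((480,82.9,109),R),((490,82.9,109),R),((498,82.9,109),R)]
o=rows(t,3);print(applied(o[-1])[0])
p,R=load()
t=[((x,82.9,109),R) for x in (500.2,501.8,502.9,503.5,503.85)]
o=rows(t,4);print(applied(o[-1])[0])
E
```

```text
[[[-0.095, -0.05, 0.133], [0.0, 0.0, 0.0]], [[-0.191, -0.101, 0.267], [0.0, 0.0, 0.0]], [[-0.286, -0.151, 0.4], [0.0, 0.0, 0.0]], [[-0.381, -0.202, 0.533], [0.0, 0.0, 0.0]], [[-0.381, -0.202, 0.533], [0.0, 0.0, 0.0]]]
end [470.02  82.91 170.05]
[[[0.0, 0.0, 0.134], [0.0, 0.0, 0.0]], [[0.0, 0.0, 0.407], [0.0, 0.0, 0.0]], [[0.067, 0.001, 0.407], [0.0, 0.0, 0.0]], [[0.133, 0.001, 0.407], [0.0, 0.0, 0.0]], [[0.187, 0.002, 0.407], [0.0, 0.0, 0.0]]]
[498.074988    82.85131004 109.005     ]
[[[0.0142, -0.0002, 0.0], [0.0, 0.0, 0.0]], [[0.0248, -0.0001, 0.0], [0.0, 0.0, 0.0]], [[0.0322, 0.0, 0.0], [0.0, 0.0, 0.0]], [[0.0362, 0.0, 0.0], [0.0, 0.0, 0.0]], [[0.0385, 0.0, 0.0], [0.0, 0.0, 0.0]]]
[503.84977247  82.90120338 109.005     ]
```

Request:
move_arm:
  motion:
    - [[-0.095, -0.05, 0.133], [0, 0, 0]]
    - [[-0.191, -0.101, 0.267], [0, 0, 0]]
    - [[-0.286, -0.151, 0.4], [0, 0, 0]]
    - [[-0.381, -0.202, 0.533], [0, 0, 0]]
    - [[-0.381, -0.202, 0.533], [0, 0, 0]]

```text
t: 45.02
ee_pos: [467.0, 83.5, 168.7]
orientation: [3.141, 0.016, -0.007]
ft_force: [0.0, -0.7, -0.0]
width: 0.2
```

Request:
move_arm:
  motion:
    - [[0, 0, 0.134], [0, 0, 0]]
    - [[0, 0, 0.407], [0, 0, 0]]
    - [[0.067, 0.001, 0.407], [0, 0, 0]]
    - [[0.133, 0.001, 0.407], [0, 0, 0]]
    - [[0.187, 0.002, 0.407], [0, 0, 0]]

```text
t: 45.65
ee_pos: [500.4, 83.0, 110.6]
orientation: [-3.141, -0.013, -0.005]
ft_force: [0.2, 0.0, 0.1]
width: 0.3
```

Request:
move_arm:
  motion:
    - [[0.0142, 0, 0], [0, 0, 0]]
    - [[0.0248, 0, 0], [0, 0, 0]]
    - [[0.0322, 0, 0], [0, 0, 0]]
    - [[0.0362, 0, 0], [0, 0, 0]]
    - [[0.0385, 0, 0], [0, 0, 0]]

```text
t: 46.28
ee_pos: [503.7, 82.9, 108.9]
orientation: [3.142, 0.014, -0.0]
ft_force: [-0.6, -0.2, 0.7]
width: 0.5
```

Request:
move_arm:
  motion:
    - [[0.0004, 0, 0], [0, 0, 0]]
    - [[0.0008, 0, 0], [0, 0, 0]]
    - [[0.0012, 0, 0], [0, 0, 0]]
    - [[0.0012, 0, 0], [0, 0, 0]]
    - [[0.0012, 0, 0], [0, 0, 0]]

```text
t: 46.9
ee_pos: [503.9, 82.9, 108.9]
orientation: [3.142, 0.014, -0.001]
ft_force: [-0.7, 0.5, 0.3]
width: 0.5
```

```bash
python3 - <<'E'
from h import *
from workcell import ctrl
print(applied([[.0012,0,0],[0,0,0]])[0])
o=ctrl.get_obs(); print(o['ee_pos'],o['ft_force'],o['moment'])
E
```

```text
[504.02976575  82.9027585  109.005     ]
[503.86722074  82.91706495 108.86905783] [-0.71656069  0.47238839  0.28493646] [-0.03201425  0.2744085   0.02353802]
```

Light contact on the stops (~1.5 N). Creep off very slowly, taking a reference picture first.

```bash
python3 - <<'E'
from workcell import ctrl
import pickle
o=ctrl.get_obs(); w=ctrl.get_image('wrist'); pickle.dump((o,w),open('ref.pkl','wb'))
E
```

Request:
move_arm:
  motion:
    - [[-0.0003, 0, 0], [0, 0, 0]]
    - [[-0.0006, 0, 0], [0, 0, 0]]
    - [[-0.0009, 0, 0], [0, 0, 0]]
    - [[-0.0012, 0, 0], [0, 0, 0]]
    - [[-0.0015, 0, 0], [0, 0, 0]]

```text
t: 47.58
ee_pos: [503.9, 82.9, 108.9]
orientation: [3.142, 0.014, 0.0]
ft_force: [-0.5, -0.4, -0.6]
width: 0.6
```

Request:
move_arm:
  motion:
    - [[-0.0003, 0, 0], [0, 0, 0]]
    - [[-0.0006, 0, 0], [0, 0, 0]]
    - [[-0.0009, 0, 0], [0, 0, 0]]
    - [[-0.0012, 0, 0], [0, 0, 0]]
    - [[-0.0015, 0, 0], [0, 0, 0]]

```text
t: 48.2
ee_pos: [503.7, 82.9, 109.0]
orientation: [-3.142, -0.014, -0.0]
ft_force: [0.6, -0.2, -0.5]
width: 0.4
```

Request:
move_arm:
  motion:
    - [[-0.001, 0, 0], [0, 0, 0]]
    - [[-0.003, 0, 0], [0, 0, 0]]
    - [[-0.008, 0, 0], [0, 0, 0]]
    - [[-0.02, 0, 0], [0, 0, 0]]
    - [[-0.03, 0, 0], [0, 0, 0]]

```text
t: 48.82
ee_pos: [498.9, 82.9, 108.9]
orientation: [3.142, 0.014, -0.0]
ft_force: [-0.2, 0.3, 0.3]
width: 0.4
```

```bash
python3 - <<'E'
from h import *
from workcell import ctrl
import pickle
for r in (-.0015,-.0015,-.03): print(applied([[r,0,0],[0,0,0]])[0])
w=ctrl.get_image('wrist');w=ctrl.get_image('wrist')
o=ctrl.get_obs(); w=ctrl.get_image('wrist'); pickle.dump((o,w),open('fin.pkl','wb')); print(o['t'],o['ee_pos'],o['ft_force'])
def back(im,u,z,R,t):
    n=cv2.undistortPoints(np.array([[u]],float),np.array(im['camera_matrix']),np.array(im['D']))[0,0]
    C=-R.T@t; r=R.T@np.array([*n,1]); return C+r*(z-C[2])/r[2]
ims=[]
for f in('ref.pkl','fin.pkl'):
    o,w=pickle.load(open(f,'rb')); g=cv2.cvtColor(w['pixels'],cv2.COLOR_RGB2GRAY); R,t=wristRT(w,o)
    for r in (270,290):print(f,r,g[r,356:410].tolist())
    ims.append(cv2.resize(w['pixels'][190:320,300:430,::-1],(400,400),interpolation=cv2.INTER_CUBIC))
cv2.imwrite('pics/fin.png',np.hstack(ims))
E
```

```text
[503.80477415  82.9008146  109.005     ]
[503.57978255  82.89887071 109.005     ]
[499.07995049  82.85999278 109.005     ]
48.925 [498.86933966  82.87557769 108.92067208] [-1.08732646  0.29223796 -0.05645376]
ref.pkl 270 [149, 149, 149, 151, 149, 146, 140, 133, 111, 82, 90, 92, 91, 90, 91, 92, 92, 92, 91, 91, 91, 92, 74, 70, 94, 91, 90, 90, 91, 92, 90, 71, 48, 49, 49, 50, 51, 51, 50, 50, 53, 64, 64, 52, 64, 81, 92, 97, 101, 104, 105, 104, 104, 105]
ref.pkl 290 [150, 150, 151, 151, 152, 147, 139, 124, 100, 90, 91, 90, 91, 91, 91, 92, 91, 91, 90, 91, 93, 79, 68, 86, 91, 90, 90, 92, 91, 91, 90, 90, 91, 89, 90, 90, 90, 89, 89, 91, 83, 65, 53, 67, 83, 92, 98, 103, 104, 104, 103, 103, 103, 104]
fin.pkl 270 [146, 145, 143, 145, 147, 149, 149, 150, 151, 149, 150, 149, 149, 151, 148, 141, 138, 119, 86, 91, 91, 92, 91, 90, 91, 91, 91, 90, 92, 93, 82, 70, 81, 92, 91, 90, 91, 91, 91, 92, 91, 80, 58, 47, 49, 50, 49, 50, 52, 50, 50, 51, 48, 60]
fin.pkl 290 [151, 149, 150, 149, 148, 147, 146, 147, 148, 149, 149, 151, 151, 152, 150, 141, 136, 112, 86, 91, 92, 90, 91, 91, 90, 91, 90, 91, 93, 83, 70, 80, 91, 90, 91, 90, 89, 91, 90, 91, 90, 90, 90, 91, 90, 89, 87, 89, 90, 90, 91, 89, 91, 75]
```

View pics/fin.png

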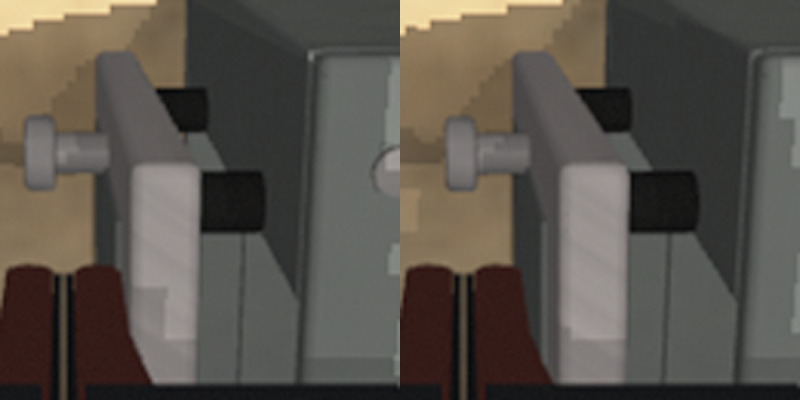

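Request:
move_arm:
  motion:
    - [[-0.05, 0, 0], [0, 0, 0]]
    - [[-0.15, 0, 0], [0, 0, 0]]
    - [[-0.25, 0, -0.1], [0, 0, 0]]
    - [[-0.3, 0, -0.4], [0, 0, 0]]
    - [[-0.3, 0, -0.8], [0, 0, 0]]

```text
t: 49.6
ee_pos: [451.1, 82.2, 228.8]
orientation: [3.141, 0.014, -0.007]
ft_force: [1.3, 1.0, 0.3]
width: 0.4
```

Request:
move_arm:
  motion:
    - [[-0.1, 0, -0.1], [0, 0, 0]]
    - [[-0.1, 0, -0.1], [0, 0, 0]]
    - [[-0.1, 0, -0.1], [0, 0, 0]]
    - [[-0.1, 0, -0.1], [0, 0, 0]]
    - [[-0.1, 0, -0.1], [0, 0, 0]]

```text
t: 50.22
ee_pos: [438.9, 82.3, 243.0]
orientation: [3.141, 0.013, -0.003]
ft_force: [0.1, 0.4, -0.3]
width: 0.6
```

```bash
python3 - <<'E'
from h import *
from workcell import ctrl
o=ctrl.get_obs(); print(o['t'],o['ft_force'])
d={c:ctrl.get_image(c) for c in('scene','top')}
for n in ('knuckle_foot','wash_bottle','beaker','calculator','marker'): print(n,[[(np.round(x['location'],1).tolist(),round(x['p'],2)) for x in ctrl.pinpoint(c,n)[:1]] for c in('scene','top')])
cv2.imwrite('pics/end.png',np.hstack([cv2.resize(d['scene']['pixels'][150:360,220:500,::-1],(400,300)),cv2.resize(d['top']['pixels'][180:270,210:330,::-1],(400,300),interpolation=cv2.INTER_CUBIC)]))
E
```

```text
50.225 [ 0.12899331  0.40744051 -0.25245914]
knuckle_foot [[([520.6, -14.4, 30.3], 0.83)], [([519.2, -13.9, 30.2], 0.82)]]
wash_bottle [[([579.0, -303.5, -0.9], 0.97)], [([571.2, -297.4, -5.0], 0.89)]]
beaker [[([573.8, -176.3, -4.5], 0.55)], [([562.2, 257.3, 3.5], 0.79)]]
calculator [[([574.2, -176.2, -4.2], 0.92)], [([572.2, -181.9, 2.6], 0.77)]]
marker [[([617.2, -373.3, 2.1], 0.94)], [([621.2, -370.3, 2.7], 0.64)]]
```

View pics/end.png

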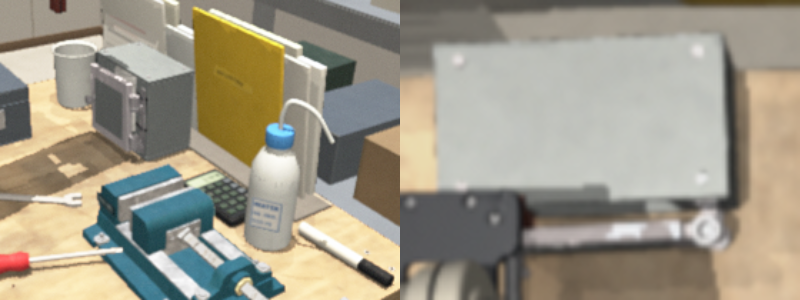

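The door is shut and home, the bystanders are in place, and the arm is clear of everything. I'm handing in.

```bash
python3 -c "
from workcell import ctrl
print(ctrl.close_job())"
```

```text
the job is handed in; nothing more can be done
None
```

The door is hung on both pins, fully home and shut against its rubber stops. I handed the job in shortly after t = 50 s, with the arm clear of everything.

- **Lifting and feeling for the pins:** I lifted the door out of the rest by its top edge. I then touched the pins lightly with the knuckles, about 4 N along y and again along x, to find the pin axis.
- **Hanging:** I lowered the door about 100° open. No resistance showed until it seated. The seating push reached about 12 N before I eased off and let go.
- **Shutting:** I swung the door shut with the closed fingers. After the first close (about 6 N), pictures showed it had sprung back by 1–3 mm. A second, lighter press seemed to leave up to about 0.6 mm. I pressed a third time at about 1 N and drew the fingers back very slowly.

**Last checks:**
- **Door shut:** after the third press, the close-up picture matches the one taken in contact, once the 5 mm camera shift is allowed for. The final top view was partly hidden by the gripper, so it did not confirm this a second time.
- **Knuckles home:** both cameras put the knuckle foot at a height of about 30 mm, which is fully home.
- **Bystanders:** the wash bottle, calculator and marker were where they started, within detector error. The jug matched in the top view. The scene camera's detector reported a position on the calculator for the jug, at a low score, but the picture shows the jug where it stood.

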